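# Load the wash basket and lay its hold-down bars

## Robot

A 6-joint arm with a two-finger parallel gripper is mounted at the origin on the work surface. World frame = base frame: x ahead of the robot, y to its left, z up, the work surface at z = 0. Lengths are in m, angles in degrees, forces in N, time in s.
With the tool pointing down it reaches from about 0.3 to 1 m from the base axis. Payload 5.1 kg.
Tool frame: the origin (TCP) lies midway between the tips of the shut fingers; the grasp point (between the pads) lies 19 mm behind it; z points along the fingers, y is the line along which they close (so a half turn about z gives the same grasp; the last joint's range is limited). The gripper opens to 95 mm and grips with 3 to 60 N. Pads are 20 mm wide; open, the fingers measure 119 mm over their backs; the gripper's body (75 mm by 180 mm) begins 59 mm behind the grasp point.
Start: joints at [61.673, 7.093, 94.555, -0, 78.352, -4.733], TCP at [0.26, 0.596, 0.194] pointing down, gripper open.
Joint ranges: [-149.61, 149.61], [-58.7, 133.49], [1.44, 155.28], [-77.14, 257.14], [18.33, 153.61], [-166.67, 166.67]. Speed limits (degrees/s): [147.25, 147.25, 180, 180, 180, 180].

## Interface

Orientations are given as a 3x3 rotation matrix whose columns are the frame's x, y, z axes.
In Python, from cell import get_obs, snapshot, sign_off gives the robot as it stands. The module is installed in compiled form; this text tells all that it offers.
- The arm moves only by the tool arm_command, never from a script. Its argument "moves" is a list of rows, each an object with "xyz": the shift along the tool's x, y, z in mm, a list of three; "yaw": the turn about the tool's z in rad; "gripper": the finger opening in mm, from 0 to 95.1. In form: [{"xyz": [x, y, z], "yaw": yaw, "gripper": gripper}, ...]. A call has exactly 5 rows; each row is the pose to reach, as a shift and turn from the pose commanded when the call began, along the tool's axes at that moment; what a row does not reach only later rows make up. A row lasts 1/8 s, in which the tool goes at most 62.5 mm and 10.7 degrees, less where a joint would pass 70% of its speed; a pose out of reach is approached as far as the arm can. A call with a gripper value outside its range is refused whole. The fingers move at their own pace and stop on an object; "force" is the grip in N (left out, the last holds). Time passes only in rows, so rows that repeat a pose let the fingers close, or fill a call up. It gives the time, the measured TCP pose, the force, the opening and the grip force at its end, in the units of the state.
- get_obs(): the state, without advancing time (a new reading comes with each control period).
- snapshot(name): name is "side" or "top"; returns a dict with "img" (480x640x3 uint8, blue, green, red), "mtx" (3x3 intrinsics, pixels), "world_to_cam" (4x4, takes a point from world to camera coordinates). Camera axes: x right, y down, z forward; pixel columns grow to the right and rows downward; lengths in m; the calibration is good to about 2 mm. A picture is of the moment at which its call begins. There is no depth.
- sign_off(): hands the job in; it is judged then, once.
The state is a dict: "t": time; "joint_pos": joint angles; "joint_vel": joint speeds; "tau": joint torques, N m; "tool_pos": TCP position; "eef_rot": TCP orientation; "wrist_force": force on the tool from outside, world axes, zero at the start; "ft_torque": the same for the moment, N m; "grip_width": opening from 0.0 (shut) to 1.0 (fully open); "gripper_force": force on a finger pad.
Only numpy, scipy, OpenCV 4.12 (cv2) and the standard library are available. Lean on these libraries where they do the work, as an engineer would, in place of code of your own. Each camera call takes 0.05 s, during which the arm holds its last target. There are 200 camera calls.

## Task

Get the printed terrain blocks ready for washing: first lift the paint jar out of the blue basket and stand it upright on the cork coaster, then carry the tray over and tip it so that its blocks slide into the basket, put the empty tray down flat on the bench beside the basket, and see that every block lying on the bench is in the basket too. Only when all blocks are in, lay both hold-down bars side by side across the two grey supports, one in each slot, lying flat on their seats and sticking out evenly at both ends. Never tip the jar over, and leave the tape, the paint pot and the screwdriver alone.

Things in the scene. Friction and masses are not known exactly. Their poses are not given: they have to be found in the camera images.
- basket: fixed blue open basket, outside 160 (x) x 170 (y) x 60 mm high, walls and floor 5 mm; origin under its centre. At each x end stands a grey support (x 84 to 100 mm from the centre, 154 mm wide in y, seat 76 mm high); stops on it (top at 86 mm) leave two slots 46 mm wide at y +40 and -40 mm. A bar lies along x, across both supports
- slot_left (a point): midway between the two supports at basket y +40 mm, at seat height (76 mm): where the centre of a bar's underside belongs
- slot_right (a point): the same at basket y -40 mm, for the other bar
- bar_a: loose hold-down bar: aluminium strip 224 (x) x 40 (y) x 10 mm, with an orange upright grip rib on the middle of its top, 90 mm long (x), 14 mm thick (y), z 10 to 38 mm; 150 to 310 g; origin at the centre of the underside; both bars are alike and fit either slot, either way round
- bar_b: loose hold-down bar: aluminium strip 224 (x) x 40 (y) x 10 mm, with an orange upright grip rib on the middle of its top, 90 mm long (x), 14 mm thick (y), z 10 to 38 mm; 150 to 310 g; origin at the centre of the underside; both bars are alike and fit either slot, either way round
- tray: loose white tray 140 (x) x 120 (y) mm, floor 4 mm thick, walls 4 mm thick and 30 mm high at the -x end and both sides; the +x end is the open pouring lip. A red square grip bar runs along y over the middle, 18 mm thick in x, z 62 to 86 mm. 250 g; origin under its centre. Slick: blocks start sliding at 13 to 21 degrees of tilt
- block_1: green printed terrain block with dark brick joints, solid, 60 x 30 x 22 mm (its x, y, z), about 45 g, slick plastic; origin at the centre of its underside; starts on the tray (may be absent)
- block_2: green printed terrain block with dark brick joints, solid, 60 x 30 x 22 mm (its x, y, z), about 45 g, slick plastic; origin at the centre of its underside; starts on the tray (may be absent)
- block_3: green printed terrain block with dark brick joints, solid, 60 x 30 x 22 mm (its x, y, z), about 45 g, slick plastic; origin at the centre of its underside; starts on the tray (may be absent)
- block_4: green printed terrain block with dark brick joints, solid, 60 x 30 x 22 mm (its x, y, z), about 45 g, slick plastic; origin at the centre of its underside; starts on the tray (may be absent)
- block_5: green printed terrain block with dark brick joints, solid, 60 x 30 x 22 mm (its x, y, z), about 45 g, slick plastic; origin at the centre of its underside; starts on the bench (may be absent)
- block_6: green printed terrain block with dark brick joints, solid, 60 x 30 x 22 mm (its x, y, z), about 45 g, slick plastic; origin at the centre of its underside; starts on the bench (may be absent)
- block_7: green printed terrain block with dark brick joints, solid, 60 x 30 x 22 mm (its x, y, z), about 45 g, slick plastic; origin at the centre of its underside; starts on the bench (may be absent)
- jar: closed glass paint jar with a yellow cap, 52 mm across at the widest, 90 mm high, 175 to 290 g, starts standing in the basket; origin at the centre of its underside, z up along it
- coaster: fixed round cork coaster, 90 mm across, 4 mm high; origin at the centre of its underside
- tape: roll of yellow tape, 96 mm across, 24 mm high, a bystander; origin at the centre of its underside
- pot: small paint pot with a red cap, 48 mm across, 55 mm high, a bystander; origin at the centre of its underside
- driver: screwdriver with a red handle lying on the bench, a bystander; origin at its underside
Not all that is in view belongs to the job. What is shaped like the block_7 but yellow is not meant. What is shaped like the bar_a but black is not meant.

How it is judged (in metres and radians):
On the way, in this order (a step that is already met when the one before it is completed fails the run):
1. the jar stands upright on the coaster, let go (horizontal distance between jar and coaster below 0.03 m and height (world z) of jar below 0.012 m and angle between jar's own z axis and vertical below 0.1 rad and contact force between jar and the fingers below 0.1 N), for 0.2 s.
2. the tray is tipped over the basket and at least one of its blocks has slid in (angle between tray's own z axis and vertical above 0.15 rad and height (world z) of tray above 0.05 m and horizontal distance between tray and basket below 0.2 m and ((x of block_1 in the frame of basket between -0.08 and 0.08 m and y of block_1 in the frame of basket between -0.085 and 0.085 m and z of block_1 in the frame of basket below 0.076 m) or (x of block_2 in the frame of basket between -0.08 and 0.08 m and y of block_2 in the frame of basket between -0.085 and 0.085 m and z of block_2 in the frame of basket below 0.076 m) or (x of block_3 in the frame of basket between -0.08 and 0.08 m and y of block_3 in the frame of basket between -0.085 and 0.085 m and z of block_3 in the frame of basket below 0.076 m) or (x of block_4 in the frame of basket between -0.08 and 0.08 m and y of block_4 in the frame of basket between -0.085 and 0.085 m and z of block_4 in the frame of basket below 0.076 m))), for 0.05 s.
3. all blocks are in the basket and the tray is down flat on the bench beside it (x of block_1 in the frame of basket between -0.08 and 0.08 m and y of block_1 in the frame of basket between -0.085 and 0.085 m and z of each of block_1, block_2, block_3, block_4, block_5, block_6, block_7 in the frame of basket below 0.076 m and x of block_2 in the frame of basket between -0.08 and 0.08 m and y of block_2 in the frame of basket between -0.085 and 0.085 m and x of block_3 in the frame of basket between -0.08 and 0.08 m and y of block_3 in the frame of basket between -0.085 and 0.085 m and x of block_4 in the frame of basket between -0.08 and 0.08 m and y of block_4 in the frame of basket between -0.085 and 0.085 m and x of block_5 in the frame of basket between -0.08 and 0.08 m and y of block_5 in the frame of basket between -0.085 and 0.085 m and x of block_6 in the frame of basket between -0.08 and 0.08 m and y of block_6 in the frame of basket between -0.085 and 0.085 m and x of block_7 in the frame of basket between -0.08 and 0.08 m and y of block_7 in the frame of basket between -0.085 and 0.085 m and angle between tray's own z axis and vertical below 0.08 rad and height (world z) of tray below 0.012 m and horizontal distance between tray and basket above 0.14 m), for 0.2 s.
4. both bars lie across the supports in their slots ((horizontal distance between bar_a and slot_left below 0.02 m or horizontal distance between bar_a and slot_right below 0.02 m) and z of bar_a in the frame of basket between 0.072 and 0.0805 m and angle between each of bar_a, bar_b's own z axis and vertical below 0.04 rad and angle between the x axis of each of bar_a, bar_b and the x axis of basket, either way round below 0.06 rad and (horizontal distance between bar_b and slot_left below 0.02 m or horizontal distance between bar_b and slot_right below 0.02 m) and z of bar_b in the frame of basket between 0.072 and 0.0805 m), for 0.2 s.
At the end, for the whole second after the job is handed in: every block is inside the basket; each bar lies flat in its own slot on both supports, centred within 20 mm; the jar is upright within 30 mm of the coaster's centre; the tray is flat on the bench, 140 mm or more from the basket (centres); all released, at rest (all of step 3 and all of step 4 and horizontal distance between jar and coaster below 0.03 m and height (world z) of jar below 0.012 m and angle between jar's own z axis and vertical below 0.1 rad and linear speed of each of bar_a, bar_b, jar, tray below 0.02 m/s); the robot touches nothing.
It fails at once if the jar is tipped over (angle between jar's own z axis and vertical above 0.8 rad).
It fails at once if the roll of yellow tape is disturbed (distance of tape from where it was at the start of the episode above 0.03 m).
It fails at once if the small paint pot is disturbed (distance of pot from where it was at the start of the episode above 0.03 m).
It fails at once if the screwdriver is disturbed (distance of driver from where it was at the start of the episode above 0.03 m).
Of block_1, block_2, block_3, block_4 only 2 to 4 are there at a start; the rules pass over those that are not, and their reading is None.
Of block_5, block_6, block_7 only 2 to 3 are there at a start; the rules pass over those that are not, and their reading is None.
At some moment in a run one of bar_a, bar_b, block_5, block_6, block_7 may be knocked a few centimetres aside while the robot is not near it.
It also fails if it takes over 210 s, if anything falls off the work surface, if the arm or the gripper's body presses on something with over 40 N, if the wrist force passes 120 N, or if a joint passes its speed limit or range.

## Working session

There is one attempt and no reset: what is moved stays moved. The work goes in short steps, Python scripts to look and compute and a tool call to move; the robot and the scene stay as the last step left them, time stands still between calls to the robot, and variables do not carry over. Pictures are saved under pics/ and viewed, at most 14 in all, crops included, and the job is handed in when it is done.

Besides the shell and the picture viewer there is one more tool, called after "Call:" as a command line: name --argument value ..., lists and objects as JSON in quotes. arm_command: Moves the arm, as the interface text tells. Its arguments: {"type":"object","properties":{"moves":{"type":"array"},"force":{"type":"number"}},"required":["moves"]}

```bash
mkdir -p pics; python3 - <<'E'
from cell import *
import cv2,numpy as np
for n in("top","side"):
    s=snapshot(n); cv2.imwrite(f"pics/{n}0.png",s["img"]); print(n,s["mtx"].round(1).tolist(),s["world_to_cam"].round(3).tolist())
o=get_obs(); print({k:np.round(v,3).tolist() for k,v in o.items()})
E
```

```text
top [[532.1, 0.0, 314.4], [0.0, 532.1, 239.9], [0.0, 0.0, 1.0]] [[-0.004, -1.0, 0.0, 0.076], [-0.979, 0.004, -0.204, 0.508], [0.204, -0.001, -0.979, 1.234], [0.0, 0.0, 0.0, 1.0]]
side [[547.1, 0.0, 320.8], [0.0, 547.1, 235.9], [0.0, 0.0, 1.0]] [[0.968, -0.25, 0.021, -0.459], [-0.157, -0.667, -0.728, 0.177], [0.196, 0.702, -0.685, 1.554], [0.0, 0.0, 0.0, 1.0]]
{'t': 0.1, 'joint_pos': [61.673, 7.129, 94.626, -0.0, 78.352, -4.731], 'joint_vel': [0.075, -0.182, -0.17, 0.012, -0.045, -0.126], 'tau': [-0.001, -41.888, -36.11, 0.078, 0.046, -0.0], 'tool_pos': [0.26, 0.595, 0.193], 'eef_rot': [[-0.916, 0.4, -0.001], [0.4, 0.916, -0.002], [0.0, -0.002, -1.0]], 'wrist_force': [-0.11, 0.237, -0.161], 'ft_torque': [-0.021, 0.0, 0.083], 'gripper_force': 0.0, 'grip_width': 1.002}
```

View pics/top0.png

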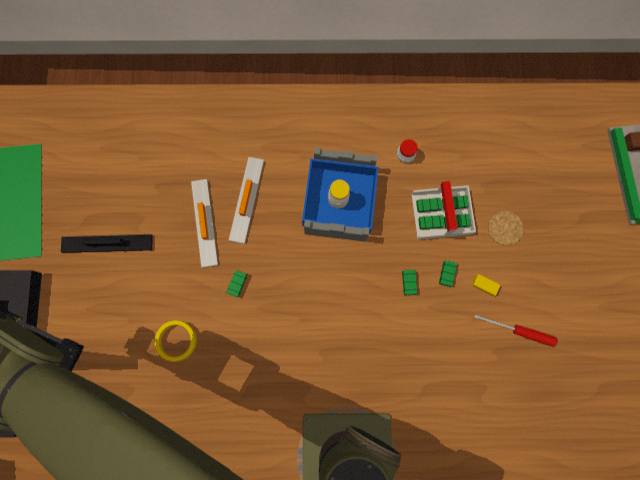

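View pics/side0.png

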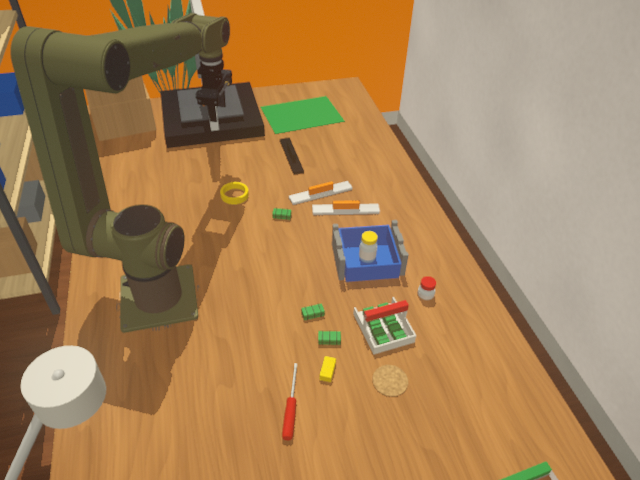

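The top view shows the basket at (340,195) with the jar at (339,190), the tray at (443,212) and the coaster at (506,228). The aluminium bars with orange ribs are at (204,222) and (247,200). The black bar at (107,243) is not meant. Bench blocks are green at (237,284), (410,282) and (448,273); the yellow one at (487,285) is not meant. Next I measure and confirm in an enlarged crop.

```bash
cat > h.py <<'E'
from cell import *
import cv2,numpy as np
def ray(s,u,v):
    R=s["world_to_cam"][:3,:3];t=s["world_to_cam"][:3,3]
    return -R.T@t, R.T@np.linalg.inv(s["mtx"])@np.array([u,v,1.])
def pt(s,u,v,z):
    c,d=ray(s,u,v); return c+d*(z-c[2])/d[2]
def proj(s,p):
    q=s["mtx"]@(s["world_to_cam"]@np.r_[p,1])[:3]; return q[:2]/q[2]
COL=dict(green=((45,90,40),(85,255,255)),orange=((8,180,140),(17,255,255)),yellow=((22,120,120),(35,255,255)),
 red=((0,180,90),(5,255,255)),blue=((105,120,60),(125,255,255)))
def blobs(s,c,amin=40,z=0.0,roi=None):
    h=cv2.cvtColor(s["img"],cv2.COLOR_BGR2HSV); m=cv2.inRange(h,*map(np.array,COL[c])) 
    m=cv2.morphologyEx(m,cv2.MORPH_CLOSE,np.ones((3,3)))
    if roi: k=np.zeros_like(m); a,b,c_,d=roi; k[b:d,a:c_]=255; m&=k
    out=[]
    for q in cv2.findContours(m,cv2.RETR_EXTERNAL,cv2.CHAIN_APPROX_NONE)[0]:
        if cv2.contourArea(q)<amin: continue
        w=np.array([pt(s,u,v,z)[:2] for u,v in q[:,0]],np.float32)
        M=cv2.moments(q); b=cv2.boxPoints(cv2.minAreaRect(w)); e=[b[1]-b[0],b[2]-b[1]]; e.sort(key=np.linalg.norm)
        out.append(dict(px=(int(M['m10']/M['m00']),int(M['m01']/M['m00'])),xy=b.mean(0).round(4).tolist(),
          L=[round(float(np.linalg.norm(x)),3) for x in e[::-1]],ang=round(float(np.degrees(np.arctan2(e[1][1],e[1][0]))),1)))
    return out
def to_tool(p):
    o=get_obs(); return (o["eef_rot"].T@(np.array(p)-o["tool_pos"])*1000).round(1)
def yaw(deg):  # turn (rad) so tool y (closing) points along world angle deg, nearest mod 180
    o=get_obs(); R=o["eef_rot"]; y=np.array([np.cos(np.radians(deg)),np.sin(np.radians(deg)),0])
    l=R.T@y; return round(float((np.arctan2(-l[0],l[1])+np.pi/2)%np.pi-np.pi/2),3)
E
python3 - <<'E'
from h import *
s=snapshot("top"); 
cv2.imwrite("pics/crop1.png",cv2.resize(s["img"][130:330,190:530],None,fx=2.3,fy=2.3,interpolation=cv2.INTER_CUBIC))
for c,z in(("green",.022),("orange",.038),("yellow",.09),("red",.086),("blue",.06)):
    for b in blobs(s,c,z=z): print(c,b)
d=snapshot("side")
for c,z in(("green",.022),("orange",.038),("yellow",.09),("red",.086),("blue",.06)):
    for b in blobs(d,c,z=z): print(" side",c,b)
print("coaster",pt(s,506,228,.004),pt(d,390,380,.004))
E
```

```text
green {'px': (236, 283), 'xy': [0.40799999237060547, 0.26350000500679016], 'L': [0.059, 0.031], 'ang': -20.3}
green {'px': (409, 282), 'xy': [0.40959998965263367, -0.15719999372959137], 'L': [0.059, 0.032], 'ang': -0.2}
green {'px': (447, 273), 'xy': [0.4309000074863434, -0.2513999938964844], 'L': [0.061, 0.032], 'ang': -15.3}
green {'px': (431, 221), 'xy': [0.5604000091552734, -0.21889999508857727], 'L': [0.066, 0.032], 'ang': -86.7}
green {'px': (462, 220), 'xy': [0.564300000667572, -0.29670000076293945], 'L': [0.033, 0.031], 'ang': -85.7}
green {'px': (428, 204), 'xy': [0.6044999957084656, -0.21410000324249268], 'L': [0.063, 0.032], 'ang': -84.8}
green {'px': (460, 201), 'xy': [0.6118000149726868, -0.2935999929904938], 'L': [0.036, 0.032], 'ang': -83.7}
green {'px': (19, 201), 'xy': [0.6184999942779541, 0.8141999840736389], 'L': [0.295, 0.102], 'ang': 5.8}
green {'px': (626, 173), 'xy': [0.6820999979972839, -0.7203999757766724], 'L': [0.254, 0.035], 'ang': 5.7}
orange {'px': (595, 476), 'xy': [-0.030300000682473183, -0.5494999885559082], 'L': [0.041, 0.013], 'ang': 89.8}
orange {'
[... 3284 characters left out ...]
03, 0.3158000111579895], 'L': [0.11, 0.087], 'ang': 81.1}
 side red {'px': (288, 418), 'xy': [0.27300000190734863, -0.4916999936103821], 'L': [0.1, 0.021], 'ang': 71.7}
 side red {'px': (386, 310), 'xy': [0.5827999711036682, -0.25679999589920044], 'L': [0.124, 0.03], 'ang': 5.6}
 side red {'px': (428, 282), 'xy': [0.7267000079154968, -0.19329999387264252], 'L': [0.044, 0.04], 'ang': 76.5}
 side blue {'px': (368, 256), 'xy': [0.6212999820709229, 0.0015999999595806003], 'L': [0.182, 0.16], 'ang': 82.6}
 side blue {'px': (9, 95), 'xy': [-0.5353000164031982, 1.2131999731063843], 'L': [0.377, 0.084], 'ang': -81.5}
coaster [ 0.54764517 -0.40948899  0.004     ] [ 0.54724914 -0.4093767   0.004     ]
```

View pics/crop1.png

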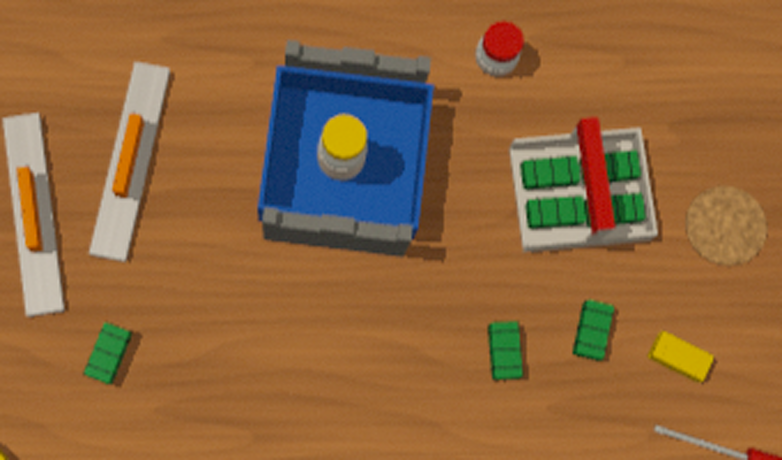

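Crop 1 confirms the two silver bars with orange ribs (left) and three green bench blocks. The tray holds four blocks, and its open lip seems to be on the left, facing the basket; I check that while the arm travels to the jar.

Call:
arm_command --moves '[{"xyz": [-49,-34,0],"yaw": 0,"gripper": 95},{"xyz": [-98,-68,0],"yaw": 0,"gripper": 95},{"xyz": [-147,-102,0],"yaw": 0,"gripper": 95},{"xyz": [-196,-136,0],"yaw": 0,"gripper": 95},{"xyz": [-245,-170,0],"yaw": 0,"gripper": 95}]'

```text
t: 0.82
tool_pos: [0.4173, 0.3401, 0.1944]
eef_rot: [[-0.917, 0.4, 0.0], [0.4, 0.917, 0.0], [-0.0, 0.0, -1.0]]
wrist_force: [0.7, 0.8, -0.0]
grip_width: 1.0
gripper_force: 0.0
```

Call:
arm_command --moves '[{"xyz": [-49,-34,0],"yaw": 0,"gripper": 95},{"xyz": [-98,-68,0],"yaw": 0,"gripper": 95},{"xyz": [-147,-102,0],"yaw": 0,"gripper": 95},{"xyz": [-196,-136,0],"yaw": 0,"gripper": 95},{"xyz": [-245,-170,0],"yaw": 0,"gripper": 95}]'

```text
t: 1.45
tool_pos: [0.5738, 0.0861, 0.1945]
eef_rot: [[-0.916, 0.4, 0.0], [0.4, 0.916, 0.0], [-0.0, 0.0, -1.0]]
wrist_force: [-0.2, 0.5, -0.5]
grip_width: 0.997
gripper_force: 0.0
```

Call:
arm_command --moves '[{"xyz": [-40,-23,0],"yaw": -0.14,"gripper": 95},{"xyz": [-77,-46,0],"yaw": -0.283,"gripper": 95},{"xyz": [-77,-46,0],"yaw": -0.283,"gripper": 95},{"xyz": [-77,-46,0],"yaw": -0.283,"gripper": 95},{"xyz": [-77,-46,0],"yaw": -0.283,"gripper": 95}]'

```text
t: 2.08
tool_pos: [0.6247, 0.0161, 0.1944]
eef_rot: [[-0.992, 0.128, -0.0], [0.128, 0.992, 0.0], [0.0, 0.0, -1.0]]
wrist_force: [0.1, -0.3, -0.2]
grip_width: 0.998
gripper_force: 0.0
```

```bash
python3 - <<'E'
from h import *
o=get_obs(); print(o["t"],o["tool_pos"].round(4) if hasattr(o["tool_pos"],'round') else o["tool_pos"],np.round(o["eef_rot"],3).tolist())
print("jar",to_tool([.625,.014,.041]),yaw(82.6))
a=cv2.imread("pics/top0.png")[175:250,400:490];b=cv2.imread("pics/side0.png")[290:360,345:425]
f=lambda i:cv2.resize(i,(400,330),interpolation=cv2.INTER_CUBIC)
cv2.imwrite("pics/tray.png",np.hstack([f(a),f(b)]))
E
```

```text
2.075 [0.6247 0.0161 0.1944] [[-0.992, 0.128, -0.0], [0.128, 0.992, 0.0], [0.0, 0.0, -1.0]]
jar [ -0.6  -2.1 153.4] 0.001
```

View pics/tray.png

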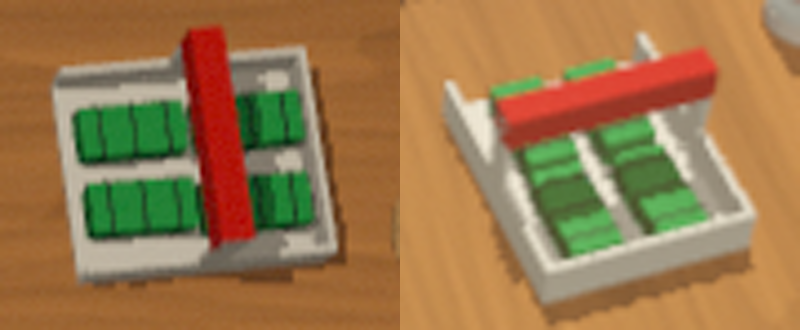

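The tray crop (400x330 px panels) shows the wall on the right end and an open lip on the left, towards the basket at +y, with four blocks in two rows. Now the jar.

Call:
arm_command --moves '[{"xyz": [0,-2,50],"yaw": 0,"gripper": 95},{"xyz": [0,-2,100],"yaw": 0,"gripper": 95},{"xyz": [0,-2,135],"yaw": 0,"gripper": 95},{"xyz": [0,-2,153],"yaw": 0,"gripper": 95},{"xyz": [0,-2,153],"yaw": 0,"gripper": 95}]'

```text
t: 2.7
tool_pos: [0.6241, 0.0137, 0.0405]
eef_rot: [[-0.992, 0.128, -0.002], [0.128, 0.992, 0.0], [0.002, -0.0, -1.0]]
wrist_force: [-0.3, 1.0, -0.2]
grip_width: 1.0
gripper_force: 0.0
```

Call:
arm_command --moves '[{"xyz": [0,0,0],"yaw": 0,"gripper": 70},{"xyz": [0,0,0],"yaw": 0,"gripper": 55},{"xyz": [0,0,0],"yaw": 0,"gripper": 40},{"xyz": [0,0,0],"yaw": 0,"gripper": 40},{"xyz": [0,0,0],"yaw": 0,"gripper": 40}]' --force 25

```text
t: 3.32
tool_pos: [0.6251, 0.0128, 0.0416]
eef_rot: [[-0.992, 0.128, 0.0], [0.128, 0.992, -0.0], [-0.0, -0.0, -1.0]]
wrist_force: [1.0, -1.9, 0.5]
grip_width: 0.53
gripper_force: 17.0
```

Call:
arm_command --moves '[{"xyz": [0,0,0],"yaw": 0,"gripper": 40},{"xyz": [0,0,-10],"yaw": 0,"gripper": 40},{"xyz": [0,0,-30],"yaw": 0,"gripper": 40},{"xyz": [0,0,-60],"yaw": 0,"gripper": 40},{"xyz": [0,0,-100],"yaw": 0,"gripper": 40}]'

```text
t: 3.95
tool_pos: [0.6243, 0.0132, 0.1425]
eef_rot: [[-0.992, 0.128, -0.001], [0.128, 0.992, 0.0], [0.001, 0.0, -1.0]]
wrist_force: [0.5, -0.7, -2.2]
grip_width: 0.527
gripper_force: 24.5
```

Call:
arm_command --moves '[{"xyz": [0,0,-40],"yaw": 0,"gripper": 40},{"xyz": [0,0,-80],"yaw": 0,"gripper": 40},{"xyz": [0,0,-100],"yaw": 0,"gripper": 40},{"xyz": [0,0,-100],"yaw": 0,"gripper": 40},{"xyz": [0,0,-100],"yaw": 0,"gripper": 40}]'

```text
t: 4.58
tool_pos: [0.624, 0.0131, 0.2392]
eef_rot: [[-0.992, 0.128, -0.003], [0.128, 0.992, 0.0], [0.003, -0.0, -1.0]]
wrist_force: [-0.4, -0.0, -2.6]
grip_width: 0.523
gripper_force: 24.5
```

```bash
python3 - <<'E'
from h import *
s=snapshot("side"); d=snapshot("top")
cv2.imwrite("pics/jarlift.png",cv2.resize(s["img"][80:300,260:480],None,fx=2.4,fy=2.4))
# coaster centre by colour in top
for q,n,c0 in((d,"top",(506,228)),(s,"side",(390,380))):
    h=cv2.cvtColor(q["img"],cv2.COLOR_BGR2HSV); print(n,h[c0[1],c0[0]], h[c0[1],c0[0]+40],h[c0[1]-30,c0[0]])
print(get_obs()["tool_pos"],to_tool([.547,-.409,.05]))
E
```

```text
top [ 17 144 184] [ 14 169 160] [ 14 171 160]
side [ 18 121 228] [ 16 150 206] [ 15 139 143]
[0.62387087 0.0130526  0.23869639] [  21.2 -428.4  188.9]
```

View pics/jarlift.png

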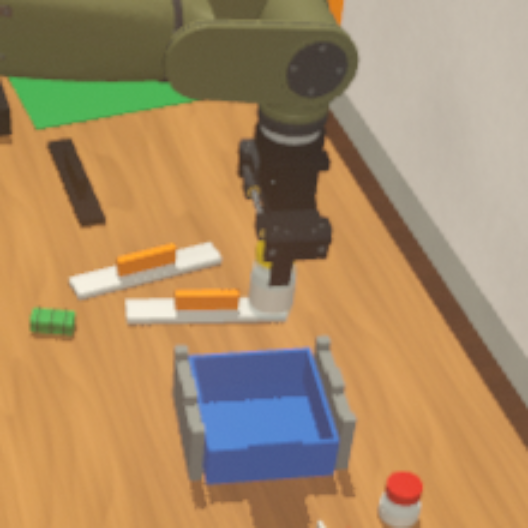

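The jar hangs upright in the fingers (crop about (270,280)) and the basket is empty. Carry it to the coaster.

Call:
arm_command --moves '[{"xyz": [2,-40,0],"yaw": 0,"gripper": 40},{"xyz": [5,-95,0],"yaw": 0,"gripper": 40},{"xyz": [8,-150,0],"yaw": 0,"gripper": 40},{"xyz": [10,-205,0],"yaw": 0,"gripper": 40},{"xyz": [12,-260,0],"yaw": 0,"gripper": 40}]'

```text
t: 5.3
tool_pos: [0.5786, -0.2446, 0.2395]
eef_rot: [[-0.992, 0.128, -0.002], [0.128, 0.992, 0.001], [0.002, 0.001, -1.0]]
wrist_force: [0.6, -0.1, -2.8]
grip_width: 0.525
gripper_force: 24.5
```

Call:
arm_command --moves '[{"xyz": [3,-55,0],"yaw": 0,"gripper": 40},{"xyz": [5,-105,0],"yaw": 0,"gripper": 40},{"xyz": [7,-145,0],"yaw": 0,"gripper": 40},{"xyz": [9,-168,0],"yaw": 0,"gripper": 40},{"xyz": [9,-168,0],"yaw": 0,"gripper": 40}]'

```text
t: 5.92
tool_pos: [0.5485, -0.4095, 0.24]
eef_rot: [[-0.991, 0.13, -0.002], [0.13, 0.991, 0.002], [0.002, 0.002, -1.0]]
wrist_force: [0.9, -0.4, -3.7]
grip_width: 0.527
gripper_force: 24.5
```

Call:
arm_command --moves '[{"xyz": [0,0,40],"yaw": 0,"gripper": 40},{"xyz": [0,0,90],"yaw": 0,"gripper": 40},{"xyz": [0,0,135],"yaw": 0,"gripper": 40},{"xyz": [0,0,165],"yaw": 0,"gripper": 40},{"xyz": [0,0,180],"yaw": 0,"gripper": 40}]'

```text
t: 6.55
tool_pos: [0.5486, -0.4062, 0.0586]
eef_rot: [[-0.992, 0.127, -0.003], [0.127, 0.992, 0.003], [0.003, 0.003, -1.0]]
wrist_force: [0.5, 0.5, -2.1]
grip_width: 0.525
gripper_force: 24.5
```

```bash
python3 - <<'E'
from h import *
print(get_obs()["tool_pos"],to_tool([.547,-.409,.0413]))
E
```

```text
[ 0.54858394 -0.40617628  0.05864647] [ 1.2 -3.1 17.3]
```

Call:
arm_command --moves '[{"xyz": [0,-1,8],"yaw": 0,"gripper": 40},{"xyz": [0,-1,14],"yaw": 0,"gripper": 40},{"xyz": [0,-1,17],"yaw": 0,"gripper": 40},{"xyz": [0,-1,18],"yaw": 0,"gripper": 40},{"xyz": [0,-1,18],"yaw": 0,"gripper": 40}]'

```text
t: 7.18
tool_pos: [0.5493, -0.41, 0.044]
eef_rot: [[-0.992, 0.129, 0.001], [0.129, 0.992, -0.001], [-0.001, -0.0, -1.0]]
wrist_force: [0.2, -0.2, -2.8]
grip_width: 0.522
gripper_force: 24.5
```

Call:
arm_command --moves '[{"xyz": [0,0,0],"yaw": 0,"gripper": 55},{"xyz": [0,0,0],"yaw": 0,"gripper": 70},{"xyz": [0,0,0],"yaw": 0,"gripper": 90},{"xyz": [0,0,0],"yaw": 0,"gripper": 90},{"xyz": [0,0,0],"yaw": 0,"gripper": 90}]'

```text
t: 7.8
tool_pos: [0.5491, -0.4098, 0.0435]
eef_rot: [[-0.992, 0.128, 0.0], [0.128, 0.992, -0.0], [-0.0, -0.0, -1.0]]
wrist_force: [0.9, -0.8, -0.6]
grip_width: 0.925
gripper_force: 0.0
```

Call:
arm_command --moves '[{"xyz": [0,0,-10],"yaw": 0,"gripper": 90},{"xyz": [0,0,-40],"yaw": 0,"gripper": 90},{"xyz": [0,0,-90],"yaw": 0,"gripper": 90},{"xyz": [0,0,-140],"yaw": 0,"gripper": 90},{"xyz": [0,0,-140],"yaw": 0,"gripper": 90}]'

```text
t: 8.43
tool_pos: [0.5518, -0.4121, 0.1915]
eef_rot: [[-0.992, 0.128, 0.009], [0.128, 0.992, -0.008], [-0.01, -0.007, -1.0]]
wrist_force: [0.4, 0.4, 0.7]
grip_width: 0.945
gripper_force: 0.0
```

```bash
python3 - <<'E'
from h import *
s=snapshot("top");d=snapshot("side")
for q in(s,d):
    print([b for b in blobs(q,"yellow",z=.094)]); print([b for b in blobs(q,"red",z=.086) if b["L"][0]>.11])
# basket pose from blue rim + grey supports
    print(blobs(q,"blue",z=.06,amin=800))
print(get_obs()["tool_pos"],to_tool([.585,-.246,.055]),yaw(95.2))
cv2.imwrite("pics/bask.png",cv2.resize(s["img"][140:250,290:400],None,fx=5,fy=5,interpolation=cv2.INTER_CUBIC))
E
```

```text
[{'px': (174, 340), 'xy': [0.26989999413490295, 0.388700008392334], 'L': [0.092, 0.089], 'ang': 46.5}, {'px': (517, 218), 'xy': [0.5497999787330627, -0.40380001068115234], 'L': [0.051, 0.037], 'ang': -46.4}]
[{'px': (448, 205), 'xy': [0.585099995136261, -0.24609999358654022], 'L': [0.12, 0.024], 'ang': 5.2}]
[{'px': (340, 193), 'xy': [0.6190999746322632, 0.010700000450015068], 'L': [0.172, 0.169], 'ang': -7.4}]
[{'px': (327, 368), 'xy': [0.3856000006198883, -0.39489999413490295], 'L': [0.067, 0.03], 'ang': 62.5}, {'px': (393, 360), 'xy': [0.5473999977111816, -0.4124000072479248], 'L': [0.054, 0.045], 'ang': 70.6}, {'px': (233, 192), 'xy': [0.26260000467300415, 0.310699999332428], 'L': [0.108, 0.091], 'ang': 77.0}]
[]
[{'px': (361, 261), 'xy': [0.6068000197410583, -0.023600000888109207], 'L': [0.2, 0.141], 'ang': 80.2}, {'px': (11, 94), 'xy': [-0.5281000137329102, 1.215000033378601], 'L': [0.376, 0.098], 'ang': -81.5}]
[ 0.54945308 -0.41001431  0.1848671 ] [-14.  167.4 129.7] -0.22
```

View pics/bask.png

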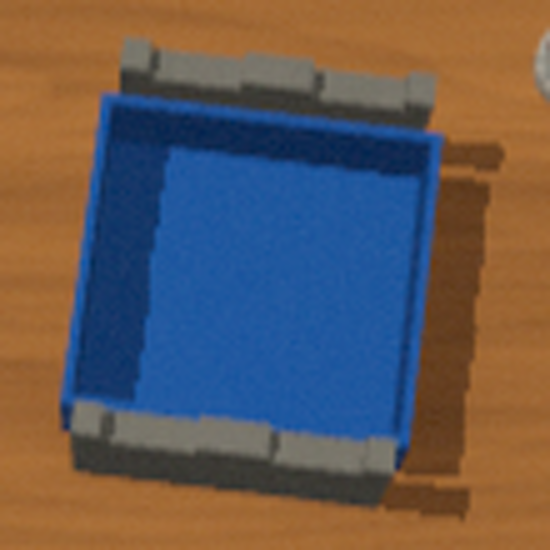

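The basket is clear in this crop: support top corners at (122,40), (436,76), (72,437), (395,468) crop px, and the walls at -y and +y are free of supports. The jar stands on the coaster. I compute the basket pose from these corners.

```bash
python3 - <<'E'
from h import *
s=snapshot("top")
P=[pt(s,290+u/5-.4,140+v/5-.4,.086)[:2] for u,v in((122,40),(436,76),(72,437),(395,468))]
for p in P: print(p.round(4))
print("c",np.mean(P,0).round(4),[np.degrees(np.arctan2(*(a-b)[::-1])).round(1) for a,b in((P[0],P[2]),(P[1],P[3]),(P[0],P[1]),(P[2],P[3]))])
Q=[pt(s,290+u/5-.4,140+v/5-.4,.06)[:2] for u,v in((103,95),(442,135),(405,452),(63,412))]
print("rim",np.mean(Q,0).round(4),[q.round(4).tolist() for q in Q])
print(get_obs()["tool_pos"],to_tool([.585,-.246,.055]),yaw(95.2))
E
```

```text
[0.7317 0.074 ]
[ 0.7126 -0.0788]
[0.5329 0.0983]
[ 0.5173 -0.054 ]
c [0.6237 0.0099] [np.float64(-7.0), np.float64(-7.2), np.float64(82.9), np.float64(84.2)]
rim [0.6218 0.0102] [[0.7131, 0.0835], [0.6917, -0.0841], [0.531, -0.0618], [0.5514, 0.1032]]
[ 0.54874634 -0.40945314  0.18291117] [-15.1 166.7 128. ] -0.22
```

Call:
arm_command --moves '[{"xyz": [-4,45,0],"yaw": -0.11,"gripper": 90},{"xyz": [-8,95,0],"yaw": -0.22,"gripper": 90},{"xyz": [-12,140,0],"yaw": -0.22,"gripper": 90},{"xyz": [-15,167,0],"yaw": -0.22,"gripper": 90},{"xyz": [-15,167,0],"yaw": -0.22,"gripper": 70}]'

```text
t: 9.2
tool_pos: [0.5847, -0.2439, 0.1811]
eef_rot: [[-0.996, -0.094, -0.003], [-0.094, 0.996, 0.002], [0.003, 0.002, -1.0]]
wrist_force: [-0.1, -0.4, 0.1]
grip_width: 0.89
gripper_force: 0.0
```

Call:
arm_command --moves '[{"xyz": [0,0,40],"yaw": 0,"gripper": 70},{"xyz": [0,0,85],"yaw": 0,"gripper": 70},{"xyz": [0,0,115],"yaw": 0,"gripper": 70},{"xyz": [0,0,126],"yaw": 0,"gripper": 70},{"xyz": [0,0,126],"yaw": 0,"gripper": 70}]'

```text
t: 9.82
tool_pos: [0.5847, -0.2465, 0.0565]
eef_rot: [[-0.996, -0.09, -0.002], [-0.09, 0.996, 0.001], [0.002, 0.001, -1.0]]
wrist_force: [-0.0, -0.1, 0.4]
grip_width: 0.733
gripper_force: 0.0
```

Call:
arm_command --moves '[{"xyz": [0,0,0],"yaw": 0,"gripper": 50},{"xyz": [0,0,0],"yaw": 0,"gripper": 30},{"xyz": [0,0,0],"yaw": 0,"gripper": 8},{"xyz": [0,0,0],"yaw": 0,"gripper": 8},{"xyz": [0,0,0],"yaw": 0,"gripper": 8}]' --force 55

```text
t: 10.45
tool_pos: [0.5855, -0.2462, 0.0576]
eef_rot: [[-0.996, -0.091, 0.0], [-0.091, 0.996, -0.001], [-0.0, -0.001, -1.0]]
wrist_force: [0.3, -1.4, 0.1]
grip_width: 0.268
gripper_force: 0.6
```

```bash
python3 - <<'E'
from h import *
o=get_obs(); print(o["tool_pos"],o["grip_width"],o["gripper_force"],np.round(o["eef_rot"],3).tolist(),o["joint_pos"])
print(blobs(snapshot("top"),"green",z=.022,roi=(395,180,490,300)))
E
```

```text
[ 0.58551414 -0.24623604  0.05762204] 0.2683554262593601 0.5610539764165878 [[-0.996, -0.091, 0.0], [-0.091, 0.996, -0.001], [-0.0, -0.001, -1.0]] [-2.76394271e+01  1.19973077e+01  1.02810624e+02 -2.29067198e-02
  6.51632493e+01 -1.22865335e+02]
[{'px': (425, 221), 'xy': [0.5595999956130981, -0.20630000531673431], 'L': [0.043, 0.031], 'ang': 89.8}]
```

Call:
arm_command --moves '[{"xyz": [0,0,0],"yaw": 0,"gripper": 5},{"xyz": [0,0,0],"yaw": 0,"gripper": 5},{"xyz": [0,0,-5],"yaw": 0,"gripper": 5},{"xyz": [0,0,-20],"yaw": 0,"gripper": 5},{"xyz": [0,0,-45],"yaw": 0,"gripper": 5}]'

```text
t: 11.12
tool_pos: [0.5842, -0.2452, 0.1017]
eef_rot: [[-0.996, -0.091, -0.003], [-0.091, 0.996, 0.002], [0.003, 0.002, -1.0]]
wrist_force: [-0.5, -0.4, -3.4]
grip_width: 0.182
gripper_force: 55.0
```

Call:
arm_command --moves '[{"xyz": [0,0,-25],"yaw": 0,"gripper": 5},{"xyz": [0,0,-45],"yaw": 0,"gripper": 5},{"xyz": [0,0,-60],"yaw": 0,"gripper": 5},{"xyz": [0,0,-68],"yaw": 0,"gripper": 5},{"xyz": [0,0,-70],"yaw": 0,"gripper": 5}]'

```text
t: 11.75
tool_pos: [0.5854, -0.246, 0.1726]
eef_rot: [[-0.996, -0.091, 0.0], [-0.091, 0.996, 0.0], [-0.0, 0.0, -1.0]]
wrist_force: [0.8, 0.5, -4.4]
grip_width: 0.181
gripper_force: 55.0
```

Call:
arm_command --moves '[{"xyz": [-2,8,0],"yaw": 0,"gripper": 5},{"xyz": [-5,22,0],"yaw": 0,"gripper": 5},{"xyz": [-10,40,0],"yaw": 0,"gripper": 5},{"xyz": [-15,60,0],"yaw": 0,"gripper": 5},{"xyz": [-20,82,0],"yaw": 0,"gripper": 5}]'

```text
t: 12.38
tool_pos: [0.5981, -0.1607, 0.1724]
eef_rot: [[-0.996, -0.092, -0.0], [-0.092, 0.996, 0.0], [-0.0, 0.0, -1.0]]
wrist_force: [0.5, 0.4, -4.6]
grip_width: 0.182
gripper_force: 55.0
```

Call:
arm_command --moves '[{"xyz": [-6,22,0],"yaw": 0.04,"gripper": 5},{"xyz": [-11,43,0],"yaw": 0.08,"gripper": 5},{"xyz": [-16,60,0],"yaw": 0.13,"gripper": 5},{"xyz": [-20,74,0],"yaw": 0.18,"gripper": 5},{"xyz": [-22,83,0],"yaw": 0.22,"gripper": 5}]'

```text
t: 13.0
tool_pos: [0.6123, -0.0758, 0.1725]
eef_rot: [[-0.992, 0.128, 0.0], [0.128, 0.992, 0.0], [-0.0, 0.0, -1.0]]
wrist_force: [-0.2, -0.3, -3.7]
grip_width: 0.181
gripper_force: 55.0
```

```bash
python3 - <<'E'
from h import *
o=get_obs(); print(o["tool_pos"],o["grip_width"],o["gripper_force"],np.round(o["wrist_force"],2))
print(to_tool([.6137,-.0594,.1176]),yaw(82.8))
s=snapshot("side"); cv2.imwrite("pics/carry.png",cv2.resize(s["img"][130:350,250:470],None,fx=2.7,fy=2.7))
E
```

```text
[ 0.61233185 -0.07582941  0.17254991] 0.18149548858813536 54.99725103378296 [-0.23 -0.32 -3.73]
[ 0.8 16.5 55. ] -0.003
```

View pics/carry.png

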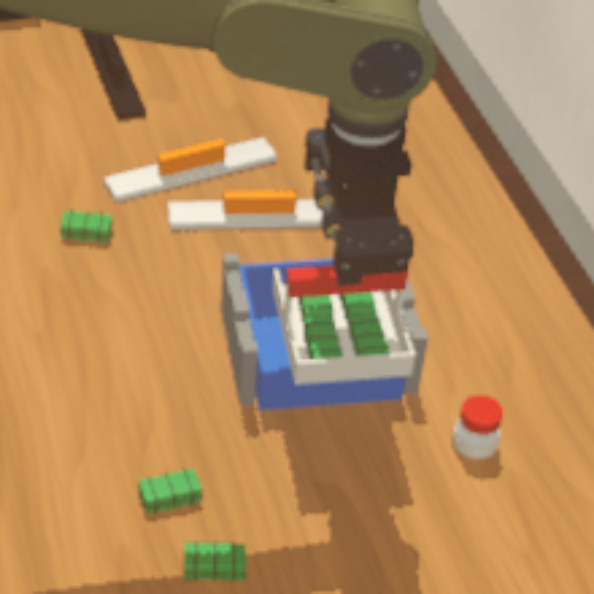

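The tray is held level over the basket's -y side (crop about (350,330)) with all four blocks on it. Set it on the rim.

Call:
arm_command --moves '[{"xyz": [1,5,0],"yaw": 0,"gripper": 5},{"xyz": [1,12,15],"yaw": 0,"gripper": 5},{"xyz": [1,16,32],"yaw": 0,"gripper": 5},{"xyz": [1,16,46],"yaw": 0,"gripper": 5},{"xyz": [1,16,54],"yaw": 0,"gripper": 5}]'

```text
t: 13.68
tool_pos: [0.612, -0.0617, 0.1176]
eef_rot: [[-0.992, 0.129, -0.004], [0.129, 0.992, 0.001], [0.004, 0.001, -1.0]]
wrist_force: [-11.4, 3.6, 20.6]
grip_width: 0.184
gripper_force: 55.0
```

Call:
arm_command --moves '[{"xyz": [0,0,0],"yaw": 0,"gripper": 15},{"xyz": [0,0,0],"yaw": 0,"gripper": 22},{"xyz": [0,0,0],"yaw": 0,"gripper": 30},{"xyz": [0,0,0],"yaw": 0,"gripper": 36},{"xyz": [0,0,0],"yaw": 0,"gripper": 40}]'

```text
t: 14.3
tool_pos: [0.6136, -0.062, 0.1189]
eef_rot: [[-0.992, 0.128, 0.001], [0.128, 0.992, -0.0], [-0.001, -0.0, -1.0]]
wrist_force: [0.5, 0.7, -1.0]
grip_width: 0.409
gripper_force: 0.2
```

```bash
python3 - <<'E'
from h import *
o=get_obs(); print(o["tool_pos"],o["grip_width"],o["gripper_force"],np.round(o["wrist_force"],2))
s=snapshot("side"); cv2.imwrite("pics/tip1.png",cv2.resize(s["img"][200:300,320:420],None,fx=5,fy=5))
E
```

```text
[ 0.61360936 -0.06198177  0.11888808] 0.40912931931023927 0.19790325430221856 [ 0.49  0.72 -0.96]
```

View pics/tip1.png

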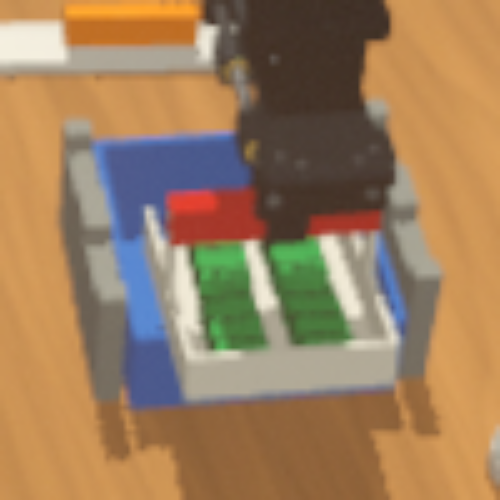

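The tray rests on the rim and the front finger is bracing its bar. I open further to let it tip.

Call:
arm_command --moves '[{"xyz": [0,0,0],"yaw": 0,"gripper": 48},{"xyz": [0,0,0],"yaw": 0,"gripper": 56},{"xyz": [0,0,0],"yaw": 0,"gripper": 64},{"xyz": [0,0,0],"yaw": 0,"gripper": 72},{"xyz": [0,0,0],"yaw": 0,"gripper": 80}]'

```text
t: 14.98
tool_pos: [0.6133, -0.0621, 0.1185]
eef_rot: [[-0.992, 0.128, 0.0], [0.128, 0.992, -0.0], [-0.0, -0.0, -1.0]]
wrist_force: [0.2, -0.5, 0.1]
grip_width: 0.806
gripper_force: 0.0
```

```bash
python3 - <<'E'
from h import *
o=get_obs(); print(o["tool_pos"],o["grip_width"],o["gripper_force"],np.round(o["wrist_force"],2))
s=snapshot("side"); t=snapshot("top");f=lambda i:cv2.resize(i,None,fx=4,fy=4,interpolation=cv2.INTER_CUBIC)
print(blobs(t,"red",z=.12,roi=(300,140,420,260)),blobs(t,"green",roi=(300,140,420,260)))
cv2.imwrite("pics/tip2.png",np.hstack([f(s["img"][200:300,320:420]),f(t["img"][145:245,290:390])]))
E
```

```text
[ 0.61333034 -0.06206116  0.11853365] 0.8055403193282562 0.0 [ 0.16 -0.46  0.14]
[{'px': (346, 202), 'xy': [0.5888000130653381, -0.003700000001117587], 'L': [0.062, 0.02], 'ang': -7.3}] [{'px': (339, 206), 'xy': [0.6082000136375427, 0.010400000028312206], 'L': [0.032, 0.014], 'ang': -7.7}, {'px': (340, 190), 'xy': [0.6510000228881836, 0.006500000134110451], 'L': [0.033, 0.016], 'ang': -8.6}]
```

View pics/tip2.png

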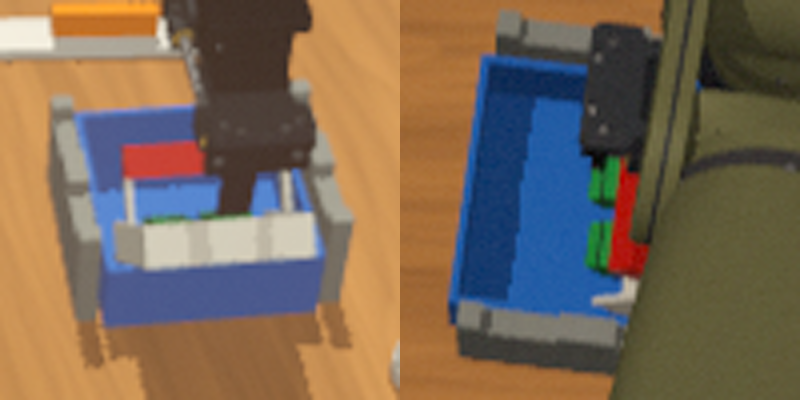

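The tray has tipped lip-down into the basket and the blocks' ends are emerging past the bar at right-panel (603,180) and (600,247). I let them settle.

Call:
arm_command --moves '[{"xyz": [0,0,0],"yaw": 0,"gripper": 88},{"xyz": [0,0,0],"yaw": 0,"gripper": 95},{"xyz": [0,0,0],"yaw": 0,"gripper": 95},{"xyz": [0,0,0],"yaw": 0,"gripper": 95},{"xyz": [0,0,0],"yaw": 0,"gripper": 95}]'

```text
t: 15.7
tool_pos: [0.6133, -0.062, 0.1184]
eef_rot: [[-0.992, 0.128, -0.0], [0.128, 0.992, -0.0], [0.0, -0.0, -1.0]]
wrist_force: [0.0, -0.3, -0.2]
grip_width: 0.999
gripper_force: 0.0
```

```bash
python3 - <<'E'
from h import *
o=get_obs(); print(o["tool_pos"],o["grip_width"],o["gripper_force"],np.round(o["wrist_force"],2))
s=snapshot("side"); t=snapshot("top");f=lambda i:cv2.resize(i,None,fx=4,fy=4,interpolation=cv2.INTER_CUBIC)
print(blobs(t,"red",z=.12,roi=(300,140,420,260)),blobs(t,"green",roi=(300,140,420,260)),blobs(s,"red",z=.1,roi=(320,200,420,300)))
cv2.imwrite("pics/tip3.png",np.hstack([f(s["img"][200:300,320:420]),f(t["img"][145:245,290:390])]))
E
```

```text
[ 0.61328515 -0.06195733  0.11844055] 0.9986361639779229 0.0 [ 0.02 -0.26 -0.17]
[{'px': (346, 202), 'xy': [0.5882999897003174, -0.003700000001117587], 'L': [0.059, 0.02], 'ang': -7.7}] [{'px': (339, 205), 'xy': [0.6082000136375427, 0.010400000028312206], 'L': [0.032, 0.013], 'ang': -7.6}, {'px': (340, 190), 'xy': [0.6488999724388123, 0.007600000128149986], 'L': [0.029, 0.015], 'ang': -0.8}] [{'px': (360, 239), 'xy': [0.5913000106811523, 0.0003000000142492354], 'L': [0.052, 0.027], 'ang': -7.4}]
```

The tray is at rest, tipped. I lift the hand clear to see where the blocks are.

Call:
arm_command --moves '[{"xyz": [0,0,-10],"yaw": 0,"gripper": 95},{"xyz": [0,0,-30],"yaw": 0,"gripper": 95},{"xyz": [0,0,-60],"yaw": 0,"gripper": 95},{"xyz": [0,0,-100],"yaw": 0,"gripper": 95},{"xyz": [0,-50,-120],"yaw": 0,"gripper": 95}]'

```text
t: 16.42
tool_pos: [0.6087, -0.1102, 0.2439]
eef_rot: [[-0.992, 0.124, 0.007], [0.124, 0.992, -0.001], [-0.007, -0.0, -1.0]]
wrist_force: [0.5, -0.7, 0.7]
grip_width: 0.999
gripper_force: 0.0
```

Call:
arm_command --moves '[{"xyz": [0,-60,0],"yaw": 0,"gripper": 95},{"xyz": [0,-120,0],"yaw": 0,"gripper": 95},{"xyz": [0,-180,0],"yaw": 0,"gripper": 95},{"xyz": [0,-200,0],"yaw": 0,"gripper": 95},{"xyz": [0,-200,0],"yaw": 0,"gripper": 95}]'

```text
t: 17.05
tool_pos: [0.5812, -0.3107, 0.2395]
eef_rot: [[-0.991, 0.13, 0.001], [0.13, 0.991, -0.0], [-0.001, 0.0, -1.0]]
wrist_force: [0.2, 0.5, 0.2]
grip_width: 0.996
gripper_force: 0.0
```

```bash
python3 - <<'E'
from h import *
print(get_obs()["tool_pos"])
s=snapshot("side"); t=snapshot("top");f=lambda i:cv2.resize(i,None,fx=4,fy=4,interpolation=cv2.INTER_CUBIC)
print(blobs(t,"red",z=.1,roi=(300,140,420,260)),blobs(t,"green",roi=(300,140,420,260)),blobs(s,"red",z=.1,roi=(320,200,420,300)))
cv2.imwrite("pics/tip4.png",np.hstack([f(s["img"][200:300,320:420]),f(t["img"][145:245,290:390])]))
E
```

```text
[ 0.58120529 -0.31073087  0.23953909]
[{'px': (350, 188), 'xy': [0.6251000165939331, -0.012799999676644802], 'L': [0.124, 0.029], 'ang': -7.5}, {'px': (408, 147), 'xy': [0.724399983882904, -0.15389999747276306], 'L': [0.041, 0.041], 'ang': 89.8}] [{'px': (339, 205), 'xy': [0.6082000136375427, 0.010400000028312206], 'L': [0.032, 0.013], 'ang': -7.6}, {'px': (367, 206), 'xy': [0.6074000000953674, -0.06210000067949295], 'L': [0.066, 0.036], 'ang': -86.3}, {'px': (340, 189), 'xy': [0.6523000001907349, 0.006599999964237213], 'L': [0.036, 0.017], 'ang': -7.7}, {'px': (369, 187), 'xy': [0.657800018787384, -0.066600002348423], 'L': [0.066, 0.035], 'ang': -82.8}] [{'px': (367, 239), 'xy': [0.6122000217437744, -0.002400000113993883], 'L': [0.097, 0.027], 'ang': -7.6}]
```

View pics/tip4.png

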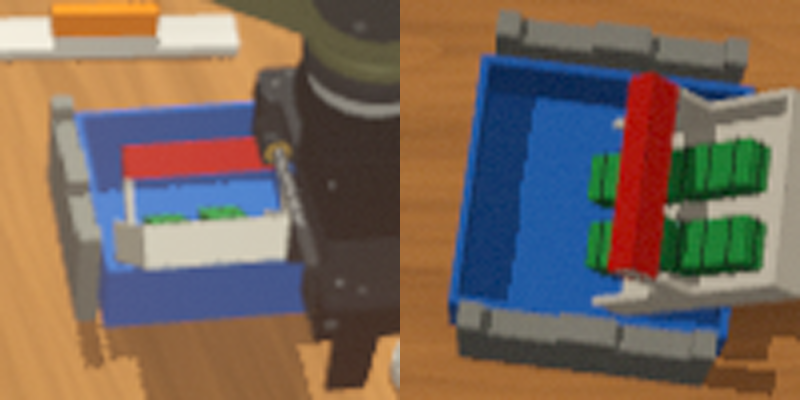

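All four blocks are still on the tray: at 42° the lip rests on the basket floor, so the front blocks jam against the floor (right-panel (603,180), (600,247)). A higher pivot is needed. I regrip the bar, which levels the tray, and pour again over the -x support, whose stops are 86 mm high.

Call:
arm_command --moves '[{"xyz": [0,60,0],"yaw": 0,"gripper": 66},{"xyz": [0,120,0],"yaw": 0,"gripper": 66},{"xyz": [0,180,0],"yaw": 0,"gripper": 66},{"xyz": [0,240,0],"yaw": 0,"gripper": 66},{"xyz": [0,303,0],"yaw": 0,"gripper": 66}]'

```text
t: 17.77
tool_pos: [0.6197, -0.0058, 0.2391]
eef_rot: [[-0.992, 0.126, 0.001], [0.126, 0.992, 0.0], [-0.001, 0.0, -1.0]]
wrist_force: [0.5, 0.0, -0.0]
grip_width: 0.694
gripper_force: 0.0
```

Call:
arm_command --moves '[{"xyz": [0,0,40],"yaw": 0,"gripper": 66},{"xyz": [0,0,80],"yaw": 0,"gripper": 66},{"xyz": [0,0,110],"yaw": 0,"gripper": 66},{"xyz": [0,0,130],"yaw": 0,"gripper": 66},{"xyz": [0,0,139],"yaw": 0,"gripper": 66}]'

```text
t: 18.4
tool_pos: [0.6195, -0.0088, 0.0986]
eef_rot: [[-0.992, 0.127, -0.001], [0.127, 0.992, 0.0], [0.001, 0.0, -1.0]]
wrist_force: [-0.4, -0.3, -0.1]
grip_width: 0.694
gripper_force: 0.0
```

Call:
arm_command --moves '[{"xyz": [0,-10,-2],"yaw": 0,"gripper": 66},{"xyz": [0,-20,-5],"yaw": 0,"gripper": 66},{"xyz": [0,-30,-9],"yaw": 0,"gripper": 66},{"xyz": [0,-40,-14],"yaw": 0,"gripper": 66},{"xyz": [0,-50,-18],"yaw": 0,"gripper": 66}]'

```text
t: 19.02
tool_pos: [0.6138, -0.0605, 0.1184]
eef_rot: [[-0.992, 0.129, 0.001], [0.129, 0.992, -0.0], [-0.001, -0.0, -1.0]]
wrist_force: [0.7, 0.2, 0.5]
grip_width: 0.694
gripper_force: 0.0
```

```bash
python3 - <<'E'
from h import *
o=get_obs(); print(o["tool_pos"],o["grip_width"],np.round(o["wrist_force"],2),to_tool([.6137,-.0594,.118]))
t=snapshot("side")
print(blobs(t,"red",z=.1,roi=(320,200,420,300)))
E
```

```text
[ 0.6138171  -0.06049011  0.11835383] 0.6940638321255721 [0.74 0.18 0.47] [0.3 1.1 0.4]
[{'px': (360, 239), 'xy': [0.5932000279426575, 9.999999747378752e-05], 'L': [0.057, 0.027], 'ang': -7.4}]
```

```bash
python3 - <<'E'
from h import *
t=snapshot("top");s=snapshot("side")
def tri(a,b):
    (c1,d1),(c2,d2)=ray(t,*a),ray(s,*b); A=np.c_[d1,-d2]; k=np.linalg.lstsq(A,c2-c1,rcond=None)[0]
    p,q=c1+d1*k[0],c2+d2*k[1]; return ((p+q)/2).round(4),np.linalg.norm(p-q).round(4)
T=lambda u,v:(290+(u-400)/4-.4,145+v/4-.4); S=lambda u,v:(320+u/4-.4,200+v/4-.4)
for a,b in(((609,270),(122,147)),((660,278),(124,178))):
    p,e=tri(T(*a),S(*b)); w=p-[.6225,.01,0]; print(p,e,"basket x,y:",(w@[.992,-.125,0]).round(3),(w@[.125,.992,0]).round(3))
# tray back wall top corners, top view (end wall outer) at right panel (795,92),(800,285); side (115,225)
print(tri(T(797,288),S(116,222)))
E
```

```text
[0.5624 0.0097 0.1109] 0.0001 basket x,y: -0.06 -0.008
[ 0.5565 -0.0199  0.1092] 0.0029 basket x,y: -0.062 -0.038
(array([ 0.5337, -0.0935,  0.1449]), np.float64(0.0173))
```

The bar is unmoved: the fingertip rode over its top corner. I retry with the fingers 14 mm deeper.

Call:
arm_command --moves '[{"xyz": [0,0,-30],"yaw": 0,"gripper": 66},{"xyz": [0,20,-40],"yaw": 0,"gripper": 66},{"xyz": [0,50,-40],"yaw": 0,"gripper": 66},{"xyz": [0,51,-20],"yaw": 0,"gripper": 66},{"xyz": [0,51,10],"yaw": 0,"gripper": 66}]'

```text
t: 19.8
tool_pos: [0.6204, -0.0079, 0.1065]
eef_rot: [[-0.992, 0.127, 0.001], [0.127, 0.992, -0.0], [-0.001, -0.0, -1.0]]
wrist_force: [-0.3, 0.6, 0.4]
grip_width: 0.694
gripper_force: 0.0
```

Call:
arm_command --moves '[{"xyz": [0,0,15],"yaw": 0,"gripper": 66},{"xyz": [0,0,23],"yaw": 0,"gripper": 66},{"xyz": [0,-8,23],"yaw": 0,"gripper": 66},{"xyz": [0,-16,23],"yaw": 0,"gripper": 66},{"xyz": [0,-24,22],"yaw": 0,"gripper": 66}]'

```text
t: 20.42
tool_pos: [0.618, -0.0325, 0.0869]
eef_rot: [[-0.992, 0.13, 0.003], [0.13, 0.992, 0.002], [-0.002, 0.003, -1.0]]
wrist_force: [0.2, 11.5, 7.3]
grip_width: 0.697
gripper_force: 5.7
```

Call:
arm_command --moves '[{"xyz": [0,-8,-2],"yaw": 0,"gripper": 66},{"xyz": [0,-16,-6],"yaw": 0,"gripper": 66},{"xyz": [0,-24,-13],"yaw": 0,"gripper": 66},{"xyz": [0,-32,-20],"yaw": 0,"gripper": 66},{"xyz": [0,-38,-26],"yaw": 0,"gripper": 66}]'

```text
t: 21.05
tool_pos: [0.612, -0.0714, 0.1118]
eef_rot: [[-0.992, 0.129, -0.0], [0.129, 0.992, -0.001], [0.0, -0.001, -1.0]]
wrist_force: [0.7, 0.4, 0.3]
grip_width: 0.694
gripper_force: 0.4
```

```bash
python3 - <<'E'
from h import *
o=get_obs(); print(o["tool_pos"],o["grip_width"],np.round(o["wrist_force"],2),to_tool([.6137,-.0594,.118]))
t=snapshot("side")
print(blobs(t,"red",z=.1,roi=(320,200,420,300)))
E
```

```text
[ 0.61196834 -0.07142936  0.11176267] 0.6941940171016048 [0.74 0.42 0.28] [-0.2 12.1 -6.2]
[{'px': (361, 242), 'xy': [0.5931000113487244, -0.011900000274181366], 'L': [0.046, 0.038], 'ang': -10.4}]
```

Call:
arm_command --moves '[{"xyz": [0,0,0],"yaw": 0,"gripper": 50},{"xyz": [0,0,-2],"yaw": 0,"gripper": 40},{"xyz": [0,0,-4],"yaw": 0,"gripper": 30},{"xyz": [0,0,-6],"yaw": 0,"gripper": 20},{"xyz": [0,0,-6],"yaw": 0,"gripper": 5}]'

```text
t: 21.72
tool_pos: [0.6123, -0.0702, 0.1177]
eef_rot: [[-0.992, 0.128, 0.0], [0.128, 0.992, 0.0], [-0.0, 0.0, -1.0]]
wrist_force: [-0.8, 1.1, 1.4]
grip_width: 0.228
gripper_force: 0.6
```

Call:
arm_command --moves '[{"xyz": [0,0,0],"yaw": 0,"gripper": 5},{"xyz": [0,0,0],"yaw": 0,"gripper": 5},{"xyz": [0,0,-4],"yaw": 0,"gripper": 5},{"xyz": [0,0,-12],"yaw": 0,"gripper": 5},{"xyz": [0,0,-24],"yaw": 0,"gripper": 5}]'

```text
t: 22.35
tool_pos: [0.6117, -0.0703, 0.1413]
eef_rot: [[-0.992, 0.128, -0.002], [0.128, 0.992, 0.0], [0.002, 0.0, -1.0]]
wrist_force: [0.1, 0.4, -4.1]
grip_width: 0.184
gripper_force: 54.0
```

```bash
python3 - <<'E'
from h import *
o=get_obs(); print(o["tool_pos"],o["grip_width"],np.round(o["wrist_force"],2))
s=snapshot("side");t=snapshot("top");f=lambda i:cv2.resize(i,None,fx=4,fy=4,interpolation=cv2.INTER_CUBIC)
cv2.imwrite("pics/regrip.png",np.hstack([f(s["img"][190:310,320:420]),f(t["img"][145:265,290:390])]))
E
```

```text
[ 0.61165064 -0.07031012  0.14131827] 0.18375590578796563 [ 0.15  0.39 -4.07]
```

View pics/regrip.png

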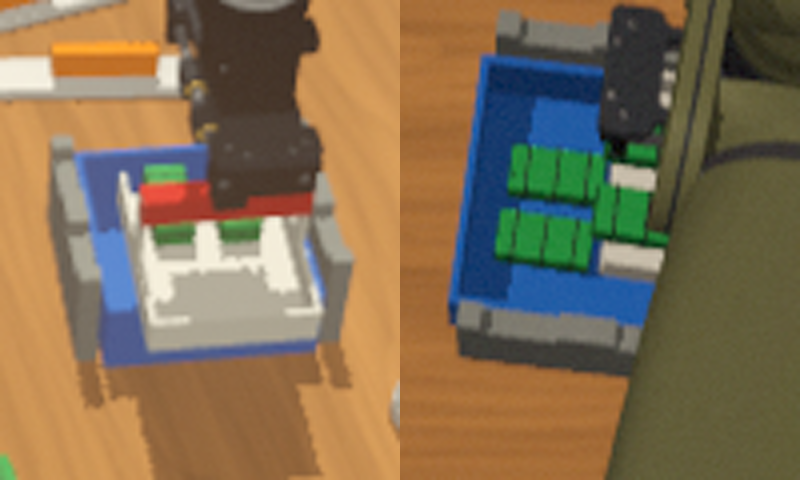

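Two blocks have slid into the basket (right panel (555,172) and (545,240)), and the other two sit near the lip of the re-gripped, level tray. I pour again here with less tilt, so the lip stays above the floor.

Call:
arm_command --moves '[{"xyz": [0,3,6],"yaw": 0,"gripper": 5},{"xyz": [0,3,14],"yaw": 0,"gripper": 5},{"xyz": [0,3,20],"yaw": 0,"gripper": 5},{"xyz": [0,3,23],"yaw": 0,"gripper": 5},{"xyz": [0,3,23],"yaw": 0,"gripper": 5}]'

```text
t: 23.08
tool_pos: [0.6127, -0.0674, 0.1182]
eef_rot: [[-0.992, 0.128, 0.0], [0.128, 0.992, -0.0], [-0.0, -0.0, -1.0]]
wrist_force: [0.2, -0.5, -3.6]
grip_width: 0.181
gripper_force: 54.0
```

Call:
arm_command --moves '[{"xyz": [0,0,0],"yaw": 0,"gripper": 15},{"xyz": [0,0,0],"yaw": 0,"gripper": 25},{"xyz": [0,0,0],"yaw": 0,"gripper": 35},{"xyz": [0,0,0],"yaw": 0,"gripper": 45},{"xyz": [0,0,0],"yaw": 0,"gripper": 55}]'

```text
t: 23.7
tool_pos: [0.6128, -0.0674, 0.1188]
eef_rot: [[-0.992, 0.128, 0.001], [0.128, 0.992, -0.0], [-0.001, 0.0, -1.0]]
wrist_force: [0.2, 0.6, -0.6]
grip_width: 0.523
gripper_force: 0.4
```

Call:
arm_command --moves '[{"xyz": [0,0,0],"yaw": 0,"gripper": 62},{"xyz": [0,0,3],"yaw": 0,"gripper": 66},{"xyz": [0,2,6],"yaw": 0,"gripper": 66},{"xyz": [0,5,9],"yaw": 0,"gripper": 66},{"xyz": [0,5,10],"yaw": 0,"gripper": 66}]'

```text
t: 24.32
tool_pos: [0.6133, -0.062, 0.1083]
eef_rot: [[-0.992, 0.128, -0.0], [0.128, 0.992, 0.0], [0.0, 0.0, -1.0]]
wrist_force: [-0.3, 1.7, 1.4]
grip_width: 0.695
gripper_force: 1.0
```

```bash
python3 - <<'E'
from h import *
o=get_obs(); print(o["tool_pos"],o["grip_width"],o["gripper_force"],np.round(o["wrist_force"],2))
s=snapshot("side");t=snapshot("top");f=lambda i:cv2.resize(i,None,fx=4,fy=4,interpolation=cv2.INTER_CUBIC)
print(blobs(t,"red",z=.12,roi=(300,140,400,260)),blobs(t,"green",roi=(300,140,400,260)),blobs(s,"red",z=.1,roi=(320,200,420,300)),blobs(s,"green",roi=(320,200,420,300)))
cv2.imwrite("pics/pour2.png",np.hstack([f(s["img"][190:310,320:420]),f(t["img"][145:265,290:390])]))
E
```

```text
[ 0.61328281 -0.06196221  0.1083087 ] 0.6952457774135293 1.0195044474676251 [-0.3   1.68  1.41]
[] [{'px': (331, 197), 'xy': [0.6306999921798706, 0.02410000003874302], 'L': [0.096, 0.078], 'ang': 81.9}] [{'px': (361, 241), 'xy': [0.5920000076293945, -0.00570000009611249], 'L': [0.047, 0.034], 'ang': -13.2}] [{'px': (362, 251), 'xy': [0.6276999711990356, 0.03999999910593033], 'L': [0.058, 0.048], 'ang': -13.3}]
```

Call:
arm_command --moves '[{"xyz": [0,3,3],"yaw": 0,"gripper": 70},{"xyz": [0,5,6],"yaw": 0,"gripper": 74},{"xyz": [0,8,9],"yaw": 0,"gripper": 78},{"xyz": [0,8,9],"yaw": 0,"gripper": 80},{"xyz": [0,8,9],"yaw": 0,"gripper": 80}]'

```text
t: 25.05
tool_pos: [0.6138, -0.0548, 0.0989]
eef_rot: [[-0.992, 0.128, -0.001], [0.128, 0.992, -0.001], [0.001, -0.001, -1.0]]
wrist_force: [0.3, 0.4, -0.3]
grip_width: 0.837
gripper_force: 0.3
```

Call:
arm_command --moves '[{"xyz": [0,6,0],"yaw": 0,"gripper": 80},{"xyz": [0,6,0],"yaw": 0,"gripper": 80},{"xyz": [0,-4,0],"yaw": 0,"gripper": 80},{"xyz": [0,6,0],"yaw": 0,"gripper": 80},{"xyz": [0,6,0],"yaw": 0,"gripper": 80}]'

```text
t: 25.68
tool_pos: [0.6151, -0.0478, 0.0994]
eef_rot: [[-0.992, 0.128, 0.0], [0.128, 0.992, 0.0], [-0.0, 0.0, -1.0]]
wrist_force: [0.0, 2.1, 1.2]
grip_width: 0.841
gripper_force: 0.9
```

```bash
python3 - <<'E'
from h import *
o=get_obs(); print(o["tool_pos"],o["grip_width"],o["gripper_force"],np.round(o["wrist_force"],2))
s=snapshot("side");t=snapshot("top");f=lambda i:cv2.resize(i,None,fx=4,fy=4,interpolation=cv2.INTER_CUBIC)
print(blobs(t,"green",roi=(300,140,400,260)),blobs(s,"red",z=.1,roi=(320,200,420,300)),blobs(s,"green",roi=(320,200,420,300)))
cv2.imwrite("pics/pour3.png",np.hstack([f(s["img"][190:310,320:420]),f(t["img"][145:265,290:390])]))
E
```

```text
[ 0.6151251  -0.04780114  0.09935024] 0.8411585136527603 0.8673468232154846 [0.05 2.07 1.18]
[{'px': (328, 204), 'xy': [0.6108999848365784, 0.03700000047683716], 'L': [0.076, 0.036], 'ang': 84.1}, {'px': (327, 189), 'xy': [0.6536999940872192, 0.03449999913573265], 'L': [0.065, 0.033], 'ang': 80.0}] [{'px': (359, 239), 'xy': [0.5900999903678894, 0.0013000000035390258], 'L': [0.048, 0.03], 'ang': -13.2}] [{'px': (364, 251), 'xy': [0.6380000114440918, 0.04309999942779541], 'L': [0.085, 0.064], 'ang': -8.1}]
```

View pics/pour3.png

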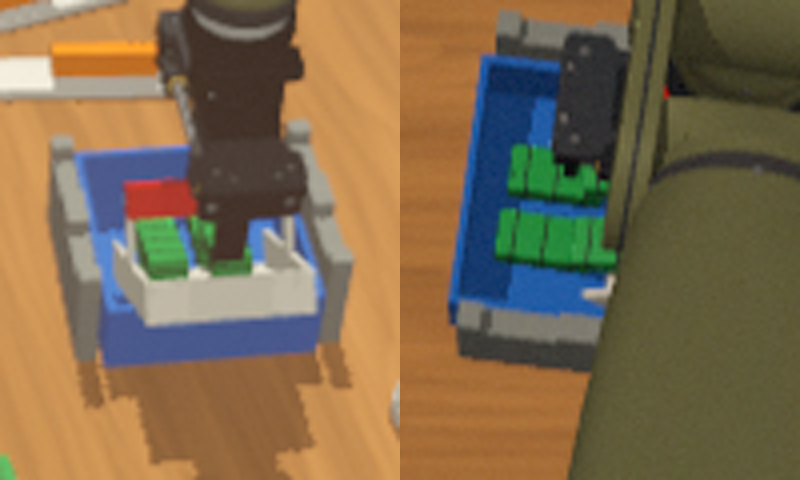

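Two blocks remain on the tray, pressed against the first two in the basket (left panel (165,245), (230,260)). I re-level the tray and pour over the -x support, where the lip stays high.

Call:
arm_command --moves '[{"xyz": [0,-6,-1],"yaw": 0,"gripper": 74},{"xyz": [0,-12,-3],"yaw": 0,"gripper": 68},{"xyz": [0,-18,-7],"yaw": 0,"gripper": 62},{"xyz": [0,-22,-11],"yaw": 0,"gripper": 56},{"xyz": [0,-24,-14],"yaw": 0,"gripper": 50}]'

```text
t: 26.4
tool_pos: [0.6114, -0.0731, 0.1131]
eef_rot: [[-0.992, 0.129, -0.001], [0.129, 0.992, -0.0], [0.001, -0.001, -1.0]]
wrist_force: [-0.7, 1.0, -0.5]
grip_width: 0.545
gripper_force: 0.4
```

Call:
arm_command --moves '[{"xyz": [0,0,-2],"yaw": 0,"gripper": 40},{"xyz": [0,0,-5],"yaw": 0,"gripper": 30},{"xyz": [0,0,-5],"yaw": 0,"gripper": 20},{"xyz": [0,0,-5],"yaw": 0,"gripper": 5},{"xyz": [0,0,-5],"yaw": 0,"gripper": 5}]' --force 55

```text
t: 27.02
tool_pos: [0.6122, -0.0726, 0.1187]
eef_rot: [[-0.992, 0.128, 0.001], [0.128, 0.992, -0.001], [-0.001, -0.001, -1.0]]
wrist_force: [0.3, 0.3, 1.5]
grip_width: 0.185
gripper_force: 53.7
```

Call:
arm_command --moves '[{"xyz": [0,0,0],"yaw": 0,"gripper": 5},{"xyz": [0,0,0],"yaw": 0,"gripper": 5},{"xyz": [0,0,-5],"yaw": 0,"gripper": 5},{"xyz": [0,0,-20],"yaw": 0,"gripper": 5},{"xyz": [0,0,-35],"yaw": 0,"gripper": 5}]'

```text
t: 27.65
tool_pos: [0.6117, -0.0723, 0.1542]
eef_rot: [[-0.992, 0.128, -0.001], [0.128, 0.992, 0.0], [0.001, 0.0, -1.0]]
wrist_force: [0.2, -0.1, -3.9]
grip_width: 0.185
gripper_force: 53.5
```

```bash
python3 - <<'E'
from h import *
o=get_obs(); print(o["tool_pos"],o["grip_width"],o["gripper_force"],np.round(o["wrist_force"],2),np.round(o["joint_pos"],1))
s=snapshot("side");t=snapshot("top");f=lambda i:cv2.resize(i,None,fx=4,fy=4,interpolation=cv2.INTER_CUBIC)
print(blobs(t,"green",roi=(300,140,400,260),amin=15),blobs(s,"red",z=.1,roi=(320,190,420,300)),blobs(s,"green",amin=15,roi=(320,190,420,300)))
cv2.imwrite("pics/pour4.png",np.hstack([f(s["img"][190:310,320:420]),f(t["img"][145:265,290:390])]))
E
```

```text
[ 0.61174472 -0.07233141  0.15416346] 0.18513749192284892 53.524750862270594 [ 0.19 -0.1  -3.86] [-11.7   4.5 101.3  -0.   74.2 -94.4]
[{'px': (334, 194), 'xy': [0.6507999897003174, 0.01810000091791153], 'L': [0.118, 0.112], 'ang': -0.2}] [{'px': (371, 237), 'xy': [0.6419000029563904, -0.002099999925121665], 'L': [0.126, 0.038], 'ang': -13.2}] [{'px': (360, 228), 'xy': [0.6468999981880188, 0.1500999927520752], 'L': [0.035, 0.034], 'ang': -5.1}]
```

Call:
arm_command --moves '[{"xyz": [8,8,-12],"yaw": 0,"gripper": 5},{"xyz": [22,24,-28],"yaw": 0,"gripper": 5},{"xyz": [42,48,-38],"yaw": 0,"gripper": 5},{"xyz": [64,74,-40],"yaw": 0,"gripper": 5},{"xyz": [79,93,-40],"yaw": 0,"gripper": 5}]'

```text
t: 28.38
tool_pos: [0.5444, 0.0315, 0.1939]
eef_rot: [[-0.992, 0.128, 0.0], [0.128, 0.992, 0.0], [-0.0, 0.0, -1.0]]
wrist_force: [0.6, 0.9, -4.0]
grip_width: 0.188
gripper_force: 53.5
```

Call:
arm_command --moves '[{"xyz": [0,0,0],"yaw": 0.06,"gripper": 5},{"xyz": [0,0,0],"yaw": 0.16,"gripper": 5},{"xyz": [0,0,0],"yaw": 0.28,"gripper": 5},{"xyz": [0,0,0],"yaw": 0.4,"gripper": 5},{"xyz": [0,0,0],"yaw": 0.52,"gripper": 5}]'

```text
t: 29.0
tool_pos: [0.545, 0.0304, 0.1931]
eef_rot: [[-0.795, 0.607, -0.001], [0.607, 0.795, -0.0], [0.001, -0.001, -1.0]]
wrist_force: [0.3, -0.6, -2.9]
grip_width: 0.186
gripper_force: 53.5
```

Call:
arm_command --moves '[{"xyz": [0,0,0],"yaw": 0.12,"gripper": 5},{"xyz": [0,0,0],"yaw": 0.24,"gripper": 5},{"xyz": [0,0,0],"yaw": 0.36,"gripper": 5},{"xyz": [0,0,0],"yaw": 0.48,"gripper": 5},{"xyz": [0,0,0],"yaw": 0.6,"gripper": 5}]'

```text
t: 29.62
tool_pos: [0.545, 0.0304, 0.1931]
eef_rot: [[-0.313, 0.95, -0.001], [0.95, 0.313, -0.0], [0.0, -0.001, -1.0]]
wrist_force: [-0.6, -0.1, -4.0]
grip_width: 0.185
gripper_force: 53.5
```

Call:
arm_command --moves '[{"xyz": [0,0,0],"yaw": 0.12,"gripper": 5},{"xyz": [0,0,0],"yaw": 0.24,"gripper": 5},{"xyz": [0,0,0],"yaw": 0.35,"gripper": 5},{"xyz": [0,0,0],"yaw": 0.42,"gripper": 5},{"xyz": [0,0,0],"yaw": 0.45,"gripper": 5}]'

```text
t: 30.25
tool_pos: [0.545, 0.0304, 0.1931]
eef_rot: [[0.128, 0.992, -0.001], [0.992, -0.128, 0.0], [-0.0, -0.001, -1.0]]
wrist_force: [0.8, -0.7, -2.3]
grip_width: 0.187
gripper_force: 53.5
```

```bash
python3 - <<'E'
from h import *
o=get_obs(); print(o["tool_pos"],o["grip_width"],np.round(o["wrist_force"],2),np.round(o["joint_pos"],1))
print(to_tool([.5454,.0298,.145]),yaw(-7.2))
s=snapshot("side");t=snapshot("top");f=lambda i:cv2.resize(i,None,fx=3.3,fy=3.3,interpolation=cv2.INTER_CUBIC)
print(blobs(t,"green",roi=(290,140,400,290),amin=15),blobs(s,"green",amin=15,roi=(300,190,420,300)))
cv2.imwrite("pics/xside.png",np.hstack([f(s["img"][180:320,300:420]),f(t["img"][145:285,280:400])]))
E
```

```text
[0.54504141 0.03036445 0.19313198] 0.1874525671528208 [ 0.82 -0.71 -2.3 ] [ -2.4  -6.1 107.9   0.   78.2   4.9]
[-0.5  0.5 48.1] -0.003
[] [{'px': (372, 247), 'xy': [0.6564000248908997, 0.05640000104904175], 'L': [0.077, 0.032], 'ang': 77.9}, {'px': (358, 248), 'xy': [0.6133000254631042, 0.06419999897480011], 'L': [0.08, 0.032], 'ang': 79.2}, {'px': (364, 216), 'xy': [0.6780999898910522, 0.2020999938249588], 'L': [0.109, 0.07], 'ang': 82.7}]
```

Call:
arm_command --moves '[{"xyz": [0,0,12],"yaw": 0,"gripper": 5},{"xyz": [0,0,28],"yaw": 0,"gripper": 5},{"xyz": [0,0,40],"yaw": 0,"gripper": 5},{"xyz": [0,0,47],"yaw": 0,"gripper": 5},{"xyz": [0,0,49],"yaw": 0,"gripper": 5}]'

```text
t: 30.98
tool_pos: [0.546, 0.0299, 0.1462]
eef_rot: [[0.128, 0.992, 0.0], [0.992, -0.128, -0.0], [-0.0, 0.0, -1.0]]
wrist_force: [-3.7, -0.1, 8.4]
grip_width: 0.187
gripper_force: 52.5
```

Call:
arm_command --moves '[{"xyz": [0,0,0],"yaw": 0,"gripper": 15},{"xyz": [0,0,0],"yaw": 0,"gripper": 25},{"xyz": [0,0,0],"yaw": 0,"gripper": 35},{"xyz": [0,0,0],"yaw": 0,"gripper": 45},{"xyz": [0,0,0],"yaw": 0,"gripper": 55}]'

```text
t: 31.6
tool_pos: [0.5454, 0.0301, 0.1442]
eef_rot: [[0.128, 0.992, -0.0], [0.992, -0.128, 0.0], [0.0, -0.0, -1.0]]
wrist_force: [0.4, 0.4, -0.2]
grip_width: 0.522
gripper_force: 0.4
```

Call:
arm_command --moves '[{"xyz": [0,0,2],"yaw": 0,"gripper": 60},{"xyz": [0,1,4],"yaw": 0,"gripper": 64},{"xyz": [0,3,7],"yaw": 0,"gripper": 68},{"xyz": [0,5,10],"yaw": 0,"gripper": 70},{"xyz": [0,5,10],"yaw": 0,"gripper": 70}]'

```text
t: 32.22
tool_pos: [0.5509, 0.0293, 0.1344]
eef_rot: [[0.128, 0.992, 0.0], [0.992, -0.128, 0.0], [0.0, 0.0, -1.0]]
wrist_force: [2.4, -0.3, 0.6]
grip_width: 0.734
gripper_force: 1.0
```

```bash
python3 - <<'E'
from h import *
o=get_obs(); print(o["tool_pos"],o["grip_width"],o["gripper_force"],np.round(o["wrist_force"],2))
s=snapshot("side");t=snapshot("top");f=lambda i:cv2.resize(i,None,fx=3.3,fy=3.3,interpolation=cv2.INTER_CUBIC)
print(blobs(t,"green",roi=(290,140,400,290),amin=15),blobs(s,"red",z=.13,roi=(300,190,420,300)),blobs(s,"green",amin=15,roi=(300,190,420,300)))
cv2.imwrite("pics/xside2.png",np.hstack([f(s["img"][180:320,300:420]),f(t["img"][145:285,280:400])]))
E
```

```text
[0.55085494 0.0293279  0.13443673] 0.7335182475714324 1.030179443769157 [ 2.42 -0.26  0.64]
[] [{'px': (352, 218), 'xy': [0.5843999981880188, 0.06340000033378601], 'L': [0.134, 0.027], 'ang': 82.9}] [{'px': (367, 241), 'xy': [0.6445000171661377, 0.0885000005364418], 'L': [0.133, 0.071], 'ang': 76.7}]
```

View pics/xside2.png

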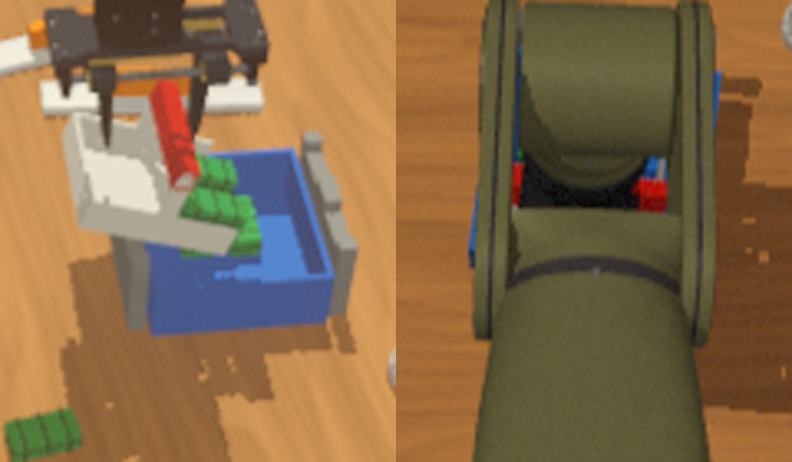

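The tray is tilted on the -x support with the two blocks at its lip (left panel (215,190)). I tilt it further.

Call:
arm_command --moves '[{"xyz": [0,3,3],"yaw": 0,"gripper": 74},{"xyz": [0,6,6],"yaw": 0,"gripper": 78},{"xyz": [0,10,9],"yaw": 0,"gripper": 80},{"xyz": [0,14,11],"yaw": 0,"gripper": 80},{"xyz": [0,14,11],"yaw": 0,"gripper": 80}]'

```text
t: 32.95
tool_pos: [0.564, 0.0276, 0.1226]
eef_rot: [[0.128, 0.992, -0.002], [0.992, -0.128, 0.0], [-0.0, -0.002, -1.0]]
wrist_force: [-0.4, 0.0, -1.1]
grip_width: 0.843
gripper_force: 0.2
```

Call:
arm_command --moves '[{"xyz": [0,4,0],"yaw": 0,"gripper": 80},{"xyz": [0,4,0],"yaw": 0,"gripper": 80},{"xyz": [0,-4,0],"yaw": 0,"gripper": 80},{"xyz": [0,4,0],"yaw": 0,"gripper": 80},{"xyz": [0,4,0],"yaw": 0,"gripper": 80}]'

```text
t: 33.58
tool_pos: [0.5684, 0.0271, 0.1235]
eef_rot: [[0.128, 0.992, -0.001], [0.992, -0.128, 0.0], [0.0, -0.001, -1.0]]
wrist_force: [1.5, 0.7, 0.2]
grip_width: 0.839
gripper_force: 0.5
```

```bash
python3 - <<'E'
from h import *
o=get_obs(); print(o["tool_pos"],o["grip_width"],o["gripper_force"],np.round(o["wrist_force"],2))
s=snapshot("side")
print(blobs(s,"red",z=.13,roi=(300,190,420,300)),blobs(s,"green",amin=15,roi=(300,190,420,300)))
h=cv2.inRange(cv2.cvtColor(s["img"],cv2.COLOR_BGR2HSV),(45,90,40),(85,255,255))
for v in range(222,262,3): print(v,''.join('#' if h[v,u] else '.' for u in range(325,410)))
E
```

```text
[0.56840637 0.02707836 0.12354383] 0.8391827514371561 0.5194612126797438 [1.52 0.66 0.15]
[{'px': (361, 226), 'xy': [0.6010000109672546, 0.0272000003606081], 'L': [0.139, 0.026], 'ang': 82.8}] [{'px': (361, 249), 'xy': [0.6205000281333923, 0.05490000173449516], 'L': [0.031, 0.011], 'ang': 80.3}, {'px': (374, 250), 'xy': [0.6570000052452087, 0.04830000177025795], 'L': [0.129, 0.037], 'ang': 87.0}, {'px': (356, 237), 'xy': [0.6209999918937683, 0.10909999907016754], 'L': [0.037, 0.013], 'ang': 82.5}]
222 .....................................................................................
225 .....................................................................................
228 .....................................................................................
231 .....................................................................................
234 ...............................##....................................................
237 ..............................####............####...................................
240 ...............................###...........######..................................
243 ..........................................##########.................................
246 .....................................#....###########................................
249 ...................................####....##########................................
252 ....................................####....##########...............................
255 .............................................########................................
258 .................................................##########..........................
261 .................................................##########..........................
```

Call:
arm_command --moves '[{"xyz": [0,-6,-2],"yaw": 0,"gripper": 74},{"xyz": [0,-12,-5],"yaw": 0,"gripper": 68},{"xyz": [0,-18,-9],"yaw": 0,"gripper": 62},{"xyz": [0,-24,-13],"yaw": 0,"gripper": 56},{"xyz": [0,-28,-17],"yaw": 0,"gripper": 50}]'

```text
t: 34.25
tool_pos: [0.5453, 0.0302, 0.1463]
eef_rot: [[0.128, 0.992, 0.013], [0.992, -0.128, -0.001], [0.001, 0.014, -1.0]]
wrist_force: [3.6, -1.0, 10.9]
grip_width: 0.549
gripper_force: 5.6
```

Call:
arm_command --moves '[{"xyz": [0,0,-2],"yaw": 0,"gripper": 40},{"xyz": [0,0,-4],"yaw": 0,"gripper": 30},{"xyz": [0,0,-4],"yaw": 0,"gripper": 20},{"xyz": [0,0,-4],"yaw": 0,"gripper": 5},{"xyz": [0,0,-4],"yaw": 0,"gripper": 5}]' --force 55

```text
t: 34.88
tool_pos: [0.5457, 0.0302, 0.1518]
eef_rot: [[0.128, 0.992, 0.014], [0.992, -0.128, -0.001], [0.001, 0.014, -1.0]]
wrist_force: [3.6, -1.4, 19.4]
grip_width: 0.081
gripper_force: 9.6
```

Call:
arm_command --moves '[{"xyz": [0,0,0],"yaw": 0,"gripper": 5},{"xyz": [0,0,0],"yaw": 0,"gripper": 5},{"xyz": [0,0,-5],"yaw": 0,"gripper": 5},{"xyz": [0,0,-20],"yaw": 0,"gripper": 5},{"xyz": [0,0,-40],"yaw": 0,"gripper": 5}]'

```text
t: 35.5
tool_pos: [0.5392, 0.0308, 0.184]
eef_rot: [[0.128, 0.992, -0.004], [0.992, -0.128, 0.0], [-0.0, -0.004, -1.0]]
wrist_force: [0.4, 0.6, -0.0]
grip_width: 0.052
gripper_force: 0.0
```

```bash
python3 - <<'E'
from h import *
o=get_obs(); print(o["tool_pos"],o["grip_width"],o["gripper_force"],np.round(o["wrist_force"],2))
s=snapshot("side"); t=snapshot("top")
cv2.imwrite("pics/lev.png",s["img"])
print(blobs(s,"red",z=.18,roi=(300,160,420,300)),blobs(s,"green",amin=15,roi=(300,160,420,300)))
h=cv2.inRange(cv2.cvtColor(s["img"],cv2.COLOR_BGR2HSV),(45,90,40),(85,255,255))
for v in range(200,272,3): print(v,''.join('#' if h[v,u] else '.' for u in range(325,410)))
print(blobs(t,"green",z=.022,roi=(220,255,470,310)))
E
```

```text
[0.5391826  0.0307689  0.18401671] 0.05208671719358142 0.0 [ 0.44  0.62 -0.04]
[{'px': (360, 223), 'xy': [0.5799999833106995, -0.015599999576807022], 'L': [0.143, 0.024], 'ang': 79.9}] [{'px': (374, 249), 'xy': [0.6622999906539917, 0.047600001096725464], 'L': [0.128, 0.035], 'ang': 81.1}]
200 .....................................................................................
203 .....................................................................................
206 .....................................................................................
209 .....................................................................................
212 .....................................................................................
215 .....................................................................................
218 .....................................................................................
221 .....................................................................................
224 .....................................................................................

[... 961 characters left out ...]
............................
260 .................................................##########..........................
263 ................................................##########...........................
266 .....................................................................................
269 .....................................................................................
[{'px': (236, 283), 'xy': [0.40799999237060547, 0.26350000500679016], 'L': [0.059, 0.032], 'ang': -20.3}, {'px': (409, 281), 'xy': [0.40959998965263367, -0.15690000355243683], 'L': [0.06, 0.032], 'ang': 2.7}, {'px': (447, 273), 'xy': [0.4309999942779541, -0.2513999938964844], 'L': [0.06, 0.032], 'ang': -14.5}]
```

The grip missed: the fingers slid over the bar. I clear the arm and triangulate the bar.

Call:
arm_command --moves '[{"xyz": [0,0,-40],"yaw": 0,"gripper": 40},{"xyz": [-60,0,-40],"yaw": 0,"gripper": 60},{"xyz": [-120,0,-40],"yaw": 0,"gripper": 70},{"xyz": [-180,0,-40],"yaw": 0,"gripper": 70},{"xyz": [-240,0,-40],"yaw": 0,"gripper": 70}]'

```text
t: 36.22
tool_pos: [0.5091, -0.2089, 0.2241]
eef_rot: [[0.127, 0.992, -0.0], [0.992, -0.127, 0.0], [0.0, -0.001, -1.0]]
wrist_force: [0.8, 0.4, -0.2]
grip_width: 0.522
gripper_force: 0.0
```

Call:
arm_command --moves '[{"xyz": [-50,0,0],"yaw": 0,"gripper": 70},{"xyz": [-60,0,0],"yaw": 0,"gripper": 70},{"xyz": [-60,0,0],"yaw": 0,"gripper": 70},{"xyz": [-60,0,0],"yaw": 0,"gripper": 70},{"xyz": [-60,0,0],"yaw": 0,"gripper": 70}]'

```text
t: 36.85
tool_pos: [0.5026, -0.2656, 0.2245]
eef_rot: [[0.126, 0.992, 0.0], [0.992, -0.126, 0.0], [0.0, 0.0, -1.0]]
wrist_force: [-0.1, 0.1, -0.1]
grip_width: 0.737
gripper_force: 0.0
```

```bash
cat >> h.py <<'E'
def tri(t,s,a,b):
    (c1,d1),(c2,d2)=ray(t,*a),ray(s,*b); k=np.linalg.lstsq(np.c_[d1,-d2],c2-c1,rcond=None)[0]
    p,q=c1+d1*k[0],c2+d2*k[1]; return ((p+q)/2).round(4),np.linalg.norm(p-q).round(4)
def inb(p):
    w=np.array(p)[:2]-[.6225,.010]; return (w@[.992,-.125]).round(4),(w@[.125,.992]).round(4)
def box(s,c,roi):
    h=cv2.cvtColor(s["img"],cv2.COLOR_BGR2HSV); m=cv2.inRange(h,*map(np.array,COL[c])); k=np.zeros_like(m); a,b,e,d=roi; k[b:d,a:e]=255
    q=max(cv2.findContours(m&k,cv2.RETR_EXTERNAL,cv2.CHAIN_APPROX_NONE)[0],key=cv2.contourArea); return cv2.boxPoints(cv2.minAreaRect(q)),q
E
python3 - <<'E'
from h import *
t=snapshot("top");s=snapshot("side")
print(get_obs()["tool_pos"])
bt,_=box(t,"red",(290,140,395,290)); bs,_=box(s,"red",(300,160,415,300)); print(bt.round(1).tolist(),bs.round(1).tolist())
print(blobs(t,"green",z=.03,roi=(290,140,395,255),amin=15))
f=lambda i:cv2.resize(i,None,fx=3.3,fy=3.3,interpolation=cv2.INTER_CUBIC)
cv2.imwrite("pics/lev2.png",np.hstack([f(s["img"][180:320,300:420]),f(t["img"][145:285,280:400])]))
E
```

```text
[ 0.50258581 -0.26590671  0.22456492]Traceback (most recent call last):
  File "<stdin>", line 4, in <module>
  File "h.py", line 36, in box
    q=max(cv2.findContours(m&k,cv2.RETR_EXTERNAL,cv2.CHAIN_APPROX_NONE)[0],key=cv2.contourArea); return cv2.boxPoints(cv2.minAreaRect(q)),q
ValueError: max() iterable argument is empty
```

```bash
python3 - <<'E'
from h import *
t=snapshot("top");s=snapshot("side")
def rb(q,roi):
    h=cv2.cvtColor(q["img"],cv2.COLOR_BGR2HSV); m=cv2.inRange(h,(0,150,50),(7,255,255))|cv2.inRange(h,(172,150,50),(180,255,255)); k=np.zeros_like(m);a,b,e,d=roi;k[b:d,a:e]=255
    c=[x for x in cv2.findContours(m&k,0,1)[0] if cv2.contourArea(x)>30]; return [cv2.boxPoints(cv2.minAreaRect(x)).round(1).tolist() for x in c]
print(rb(t,(250,120,395,400)),rb(s,(260,140,415,330)))
print(blobs(t,"green",z=.03,roi=(290,140,395,255),amin=15))
f=lambda i:cv2.resize(i,None,fx=3.3,fy=3.3,interpolation=cv2.INTER_CUBIC)
cv2.imwrite("pics/lev2.png",np.hstack([f(s["img"][180:320,300:420]),f(t["img"][145:285,280:400])]))
E
```

```text
[[[310.6000061035156, 197.3000030517578], [311.79998779296875, 185.10000610351562], [364.6000061035156, 190.39999389648438], [363.29998779296875, 202.5]]] []
[{'px': (360, 189), 'xy': [0.6373000144958496, -0.03720000013709068], 'L': [0.059, 0.032], 'ang': 60.1}, {'px': (327, 183), 'xy': [0.6585999727249146, 0.036400001496076584], 'L': [0.057, 0.014], 'ang': 83.8}]
```

View pics/lev2.png

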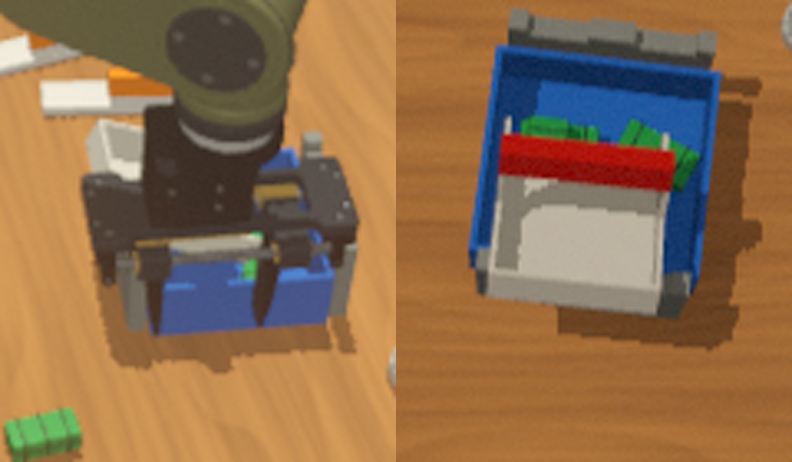

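The view shows the tray empty, tilted deep over the -x support with its red bar at right panel (590,163), and the blocks beneath it in the basket. I triangulate the bar, using the previous side picture, where it was unobstructed.

```bash
python3 - <<'E'
from h import *
t=snapshot("top");s=snapshot("side"); s["img"]=cv2.imread("pics/lev.png")
h=cv2.cvtColor(s["img"],cv2.COLOR_BGR2HSV); m=cv2.inRange(h,(0,150,50),(7,255,255)); k=np.zeros_like(m);k[160:300,300:415]=255
q=max(cv2.findContours(m&k,0,1)[0],key=cv2.contourArea); bs=cv2.boxPoints(cv2.minAreaRect(q)); bs=bs[np.argsort(bs[:,1])]; print(bs.round(1).tolist())
far=bs[:2].mean(0);near=bs[2:].mean(0)
# top: left end (+y) and right end (-y)
for n,a,b in(("far",(311.2,191.2),far),("near",(364,196.4),near)):
    p,e=tri(t,s,a,b); print(n,p,e,inb(p))
# rear wall top edge of tray in top view: right panel (480..660, 290..312)
for u,v in((484,283),(658,306)): print(pt(t,280+(u-396)/3.3-.4,145+v/3.3-.4,.13).round(3))
h=cv2.cvtColor(t["img"],cv2.COLOR_BGR2HSV)
E
```

```text
[[361.5, 206.0], [352.6000061035156, 207.60000610351562], [367.8999938964844, 241.10000610351562], [359.0, 242.6999969482422]]
far [0.6008 0.0806 0.1571] 0.003 (np.float64(-0.0304), np.float64(0.0673))
near [ 0.5899 -0.0403  0.1309] 0.0086 (np.float64(-0.0261), np.float64(-0.054))
[0.515 0.092 0.13 ]
[ 0.498 -0.027  0.13 ]
```

Call:
arm_command --moves '[{"xyz": [60,12,0],"yaw": 0,"gripper": 66},{"xyz": [120,24,0],"yaw": 0,"gripper": 66},{"xyz": [180,36,0],"yaw": 0,"gripper": 66},{"xyz": [240,48,0],"yaw": 0,"gripper": 66},{"xyz": [297,60,0],"yaw": 0,"gripper": 66}]'

```text
t: 37.78
tool_pos: [0.6001, 0.0221, 0.2247]
eef_rot: [[0.127, 0.992, 0.001], [0.992, -0.127, -0.0], [-0.0, 0.001, -1.0]]
wrist_force: [0.7, -0.1, -0.2]
grip_width: 0.699
gripper_force: 0.0
```

Call:
arm_command --moves '[{"xyz": [0,0,20],"yaw": 0,"gripper": 66},{"xyz": [0,0,55],"yaw": 0,"gripper": 66},{"xyz": [0,0,85],"yaw": 0,"gripper": 66},{"xyz": [0,0,104],"yaw": 0,"gripper": 66},{"xyz": [0,0,110],"yaw": 0,"gripper": 66}]'

```text
t: 38.4
tool_pos: [0.5987, 0.0194, 0.1128]
eef_rot: [[0.128, 0.992, -0.003], [0.992, -0.128, -0.0], [-0.0, -0.003, -1.0]]
wrist_force: [0.4, -0.1, 1.1]
grip_width: 0.691
gripper_force: 0.0
```

Call:
arm_command --moves '[{"xyz": [0,0,0],"yaw": 0,"gripper": 66},{"xyz": [0,-6,0],"yaw": 0,"gripper": 66},{"xyz": [0,-12,0],"yaw": 0,"gripper": 66},{"xyz": [0,-18,0],"yaw": 0,"gripper": 66},{"xyz": [0,-24,-1],"yaw": 0,"gripper": 66}]'

```text
t: 39.02
tool_pos: [0.5759, 0.0232, 0.1159]
eef_rot: [[0.127, 0.992, 0.002], [0.992, -0.127, -0.0], [0.0, 0.002, -1.0]]
wrist_force: [4.4, -0.1, 2.7]
grip_width: 0.692
gripper_force: 2.3
```

Call:
arm_command --moves '[{"xyz": [0,-8,-2],"yaw": 0,"gripper": 66},{"xyz": [0,-15,-6],"yaw": 0,"gripper": 66},{"xyz": [0,-22,-13],"yaw": 0,"gripper": 66},{"xyz": [0,-30,-20],"yaw": 0,"gripper": 66},{"xyz": [0,-36,-26],"yaw": 0,"gripper": 66}]'

```text
t: 39.65
tool_pos: [0.5391, 0.0278, 0.1413]
eef_rot: [[0.128, 0.992, -0.001], [0.992, -0.128, -0.0], [-0.0, -0.001, -1.0]]
wrist_force: [0.6, 0.3, -1.1]
grip_width: 0.694
gripper_force: 0.4
```

Call:
arm_command --moves '[{"xyz": [0,0,0],"yaw": 0,"gripper": 50},{"xyz": [0,0,-2],"yaw": 0,"gripper": 40},{"xyz": [0,0,-4],"yaw": 0,"gripper": 30},{"xyz": [0,0,-4],"yaw": 0,"gripper": 20},{"xyz": [0,0,-4],"yaw": 0,"gripper": 5}]' --force 55

```text
t: 40.28
tool_pos: [0.5404, 0.0277, 0.1455]
eef_rot: [[0.128, 0.992, 0.0], [0.992, -0.128, -0.0], [0.0, 0.0, -1.0]]
wrist_force: [0.1, 0.1, 1.2]
grip_width: 0.223
gripper_force: 0.5
```

```bash
python3 - <<'E'
from h import *
o=get_obs(); print(o["tool_pos"],inb(o["tool_pos"]),o["grip_width"],o["gripper_force"],np.round(o["wrist_force"],2))
s=snapshot("side");h=cv2.cvtColor(s["img"],cv2.COLOR_BGR2HSV); m=cv2.inRange(h,(0,150,50),(7,255,255)); k=np.zeros_like(m);k[160:300,300:415]=255
q=max(cv2.findContours(m&k,0,1)[0],key=cv2.contourArea); print(cv2.boxPoints(cv2.minAreaRect(q)).round(1).tolist())
E
```

```text
[0.5403748  0.02765101 0.14554387] (np.float64(-0.0837), np.float64(0.0072)) 0.22266081535119364 0.5410944437608123 [0.08 0.1  1.2 ]
[[336.0, 204.0], [342.5, 202.6999969482422], [348.3999938964844, 232.10000610351562], [341.8999938964844, 233.39999389648438]]
```

Call:
arm_command --moves '[{"xyz": [0,0,0],"yaw": 0,"gripper": 5},{"xyz": [0,0,0],"yaw": 0,"gripper": 5},{"xyz": [0,0,-5],"yaw": 0,"gripper": 5},{"xyz": [0,0,-25],"yaw": 0,"gripper": 5},{"xyz": [0,0,-60],"yaw": 0,"gripper": 5}]'

```text
t: 40.95
tool_pos: [0.5392, 0.0277, 0.2056]
eef_rot: [[0.128, 0.992, -0.003], [0.992, -0.128, 0.0], [-0.0, -0.003, -1.0]]
wrist_force: [0.3, -1.2, -2.0]
grip_width: 0.186
gripper_force: 53.0
```

```bash
python3 - <<'E'
from h import *
o=get_obs(); print(o["tool_pos"],o["grip_width"],o["gripper_force"],np.round(o["wrist_force"],2)); print(to_tool([.595,-.24,.0577]))
E
```

```text
[0.53924173 0.02773723 0.20559277] 0.18562262793765452 52.98227263614535 [ 0.35 -1.22 -1.98]
[-258.4   89.9  147.7]
```

Call:
arm_command --moves '[{"xyz": [-40,14,0],"yaw": 0,"gripper": 5},{"xyz": [-95,33,0],"yaw": 0,"gripper": 5},{"xyz": [-150,52,0],"yaw": 0,"gripper": 5},{"xyz": [-205,71,0],"yaw": 0,"gripper": 5},{"xyz": [-258,90,0],"yaw": 0,"gripper": 5}]'

```text
t: 41.58
tool_pos: [0.5971, -0.2418, 0.2073]
eef_rot: [[0.128, 0.992, 0.002], [0.992, -0.128, -0.001], [-0.0, 0.002, -1.0]]
wrist_force: [0.2, 0.3, -2.9]
grip_width: 0.189
gripper_force: 53.0
```

Call:
arm_command --moves '[{"xyz": [0,0,40],"yaw": 0,"gripper": 5},{"xyz": [0,0,90],"yaw": 0,"gripper": 5},{"xyz": [0,0,125],"yaw": 0,"gripper": 5},{"xyz": [0,0,141],"yaw": 0,"gripper": 5},{"xyz": [0,0,146],"yaw": 0,"gripper": 5}]'

```text
t: 42.2
tool_pos: [0.5987, -0.2401, 0.0622]
eef_rot: [[0.128, 0.992, 0.004], [0.992, -0.128, -0.001], [-0.0, 0.004, -1.0]]
wrist_force: [2.7, 1.3, 6.1]
grip_width: 0.186
gripper_force: 53.3
```

Call:
arm_command --moves '[{"xyz": [0,0,1],"yaw": 0,"gripper": 5},{"xyz": [0,0,1],"yaw": 0,"gripper": 15},{"xyz": [0,0,1],"yaw": 0,"gripper": 30},{"xyz": [0,0,1],"yaw": 0,"gripper": 50},{"xyz": [0,0,1],"yaw": 0,"gripper": 60}]'

```text
t: 42.82
tool_pos: [0.596, -0.2397, 0.0582]
eef_rot: [[0.128, 0.992, -0.001], [0.992, -0.128, 0.0], [-0.0, -0.001, -1.0]]
wrist_force: [-0.5, 0.3, -0.1]
grip_width: 0.446
gripper_force: 0.0
```

Call:
arm_command --moves '[{"xyz": [0,0,-20],"yaw": 0,"gripper": 60},{"xyz": [0,0,-60],"yaw": 0,"gripper": 60},{"xyz": [0,0,-110],"yaw": 0,"gripper": 60},{"xyz": [0,0,-130],"yaw": 0,"gripper": 60},{"xyz": [0,0,-130],"yaw": 0,"gripper": 60}]'

```text
t: 43.45
tool_pos: [0.5975, -0.2403, 0.1909]
eef_rot: [[0.128, 0.992, 0.004], [0.992, -0.128, -0.002], [-0.001, 0.004, -1.0]]
wrist_force: [0.1, 0.0, -0.0]
grip_width: 0.625
gripper_force: 0.0
```

```bash
python3 - <<'E'
from h import *
o=get_obs(); print(o["tool_pos"],o["grip_width"],np.round(o["wrist_force"],2))
t=snapshot("top");s=snapshot("side")
for b in blobs(t,"green",z=.022,roi=(220,130,480,310),amin=15): print(b, inb(b["xy"]))
for b in blobs(s,"green",z=.022,roi=(250,130,440,360),amin=15): print(" s",b,inb(b["xy"]))
for z in(.086,): print("red",blobs(t,"red",z=z),blobs(s,"red",z=z))
h=cv2.inRange(cv2.cvtColor(t["img"],cv2.COLOR_BGR2HSV),(45,90,40),(85,255,255))
for v in range(158,232,2): print(v,''.join('#' if h[v,u] else '.' for u in range(300,382)))
print(to_tool([.431,-.2514,.12]),yaw(-15+90),to_tool([.4098,-.157,.12]),yaw(91))
E
```

```text
[ 0.5975117  -0.24025503  0.19092799] 0.6254921810231387 [ 0.06  0.04 -0.01]
{'px': (236, 283), 'xy': [0.40799999237060547, 0.26350000500679016], 'L': [0.059, 0.032], 'ang': -20.3} (np.float64(-0.2445), np.float64(0.2247))
{'px': (358, 191), 'xy': [0.6388999819755554, -0.03759999945759773], 'L': [0.06, 0.033], 'ang': 62.0} (np.float64(0.0222), np.float64(-0.0452))
{'px': (326, 196), 'xy': [0.6277999877929688, 0.040699999779462814], 'L': [0.081, 0.061], 'ang': -10.6} (np.float64(0.0014), np.float64(0.0311))
 s {'px': (329, 336), 'xy': [0.4287000000476837, -0.259799987077713], 'L': [0.058, 0.039], 'ang': -15.9} (np.float64(-0.1585), np.float64(-0.2919))
 s {'px': (313, 310), 'xy': [0.4083000123500824, -0.16500000655651093], 'L': [0.059, 0.04], 'ang': 2.6} (np.float64(-0.1906), np.float64(-0.2004))
 s {'px': (376, 260), 'xy': [0.641700029373169, -0.019999999552965164], 'L': [0.028, 0.017], 'ang': 63.5} (np.float64(0.0228), np.float64(-0.0274))
 s {'px': (358, 247), 'xy': [0.6054999828338623, 0.05000000074505806], 'L': [0.093, 0.03], 'ang': 79.7} (np.float64(-0.0219), np.float64(0.0376))
[... 3351 characters left out ...]
................................
218 ..................................................................................
220 ..................................................................................
222 ..................................................................................
224 ..................................................................................
226 ..................................................................................
228 ..................................................................................
230 ..................................................................................
[ -33.1 -161.6   67. ] -1.437 [  57.8 -194.7   67.2] 1.425
```

All four tray blocks are in the basket and the tray is back on the bench at about (0.597,-0.24). Next the bench blocks, first the one at (0.431,-0.251).

Call:
arm_command --moves '[{"xyz": [-7,-33,0],"yaw": 0,"gripper": 60},{"xyz": [-14,-66,0],"yaw": 0,"gripper": 60},{"xyz": [-21,-100,0],"yaw": 0,"gripper": 60},{"xyz": [-28,-135,0],"yaw": 0,"gripper": 60},{"xyz": [-33,-162,0],"yaw": 0,"gripper": 60}]'

```text
t: 44.18
tool_pos: [0.4291, -0.2508, 0.1853]
eef_rot: [[0.128, 0.992, -0.004], [0.992, -0.128, 0.003], [0.002, -0.005, -1.0]]
wrist_force: [0.4, -0.8, 0.6]
grip_width: 0.63
gripper_force: 0.0
```

Call:
arm_command --moves '[{"xyz": [0,0,0],"yaw": -0.18,"gripper": 60},{"xyz": [0,0,0],"yaw": -0.36,"gripper": 60},{"xyz": [0,0,0],"yaw": -0.54,"gripper": 60},{"xyz": [0,0,0],"yaw": -0.72,"gripper": 60},{"xyz": [0,0,0],"yaw": -0.9,"gripper": 60}]'

```text
t: 44.8
tool_pos: [0.4303, -0.2508, 0.1853]
eef_rot: [[-0.702, 0.712, -0.004], [0.712, 0.702, 0.003], [0.005, -0.001, -1.0]]
wrist_force: [0.9, -0.3, 0.1]
grip_width: 0.627
gripper_force: 0.0
```

Call:
arm_command --moves '[{"xyz": [0,0,20],"yaw": -0.18,"gripper": 60},{"xyz": [0,0,50],"yaw": -0.36,"gripper": 60},{"xyz": [0,0,80],"yaw": -0.537,"gripper": 60},{"xyz": [0,0,110],"yaw": -0.537,"gripper": 60},{"xyz": [0,0,120],"yaw": -0.537,"gripper": 60}]'

```text
t: 45.42
tool_pos: [0.4288, -0.2496, 0.0639]
eef_rot: [[-0.966, 0.259, -0.007], [0.259, 0.966, 0.005], [0.008, 0.003, -1.0]]
wrist_force: [-0.2, -0.5, -0.4]
grip_width: 0.629
gripper_force: 0.0
```

```bash
python3 - <<'E'
from h import *
o=get_obs(); print(o["tool_pos"],np.round(o["joint_pos"],1))
print(to_tool([.431,-.2514,.004]),yaw(75))
s=snapshot("side"); print(blobs(s,"green",z=.022,roi=(290,290,350,350)))
E
```

```text
[ 0.4287817  -0.2496486   0.06385485] [ -36.4   -5.3  120.3   -0.    65.5 -111.4]
[-3.1 -1.3 59.8] -0.0
[{'px': (329, 337), 'xy': [0.4284000098705292, -0.2603999972343445], 'L': [0.058, 0.035], 'ang': -13.6}, {'px': (308, 311), 'xy': [0.39879998564720154, -0.1655000001192093], 'L': [0.04, 0.04], 'ang': 2.1}]
```

Call:
arm_command --moves '[{"xyz": [-3,-1,20],"yaw": 0,"gripper": 60},{"xyz": [-3,-1,45],"yaw": 0,"gripper": 60},{"xyz": [-3,-1,58],"yaw": 0,"gripper": 55},{"xyz": [-3,-1,59],"yaw": 0,"gripper": 40},{"xyz": [-3,-1,59],"yaw": 0,"gripper": 20}]' --force 25

```text
t: 46.1
tool_pos: [0.4349, -0.2539, 0.0104]
eef_rot: [[-0.966, 0.259, 0.001], [0.259, 0.966, -0.001], [-0.001, -0.001, -1.0]]
wrist_force: [0.3, -0.6, 0.5]
grip_width: 0.426
gripper_force: 0.0
```

Call:
arm_command --moves '[{"xyz": [0,0,0],"yaw": 0,"gripper": 15},{"xyz": [0,0,0],"yaw": 0,"gripper": 15},{"xyz": [0,0,-20],"yaw": 0,"gripper": 15},{"xyz": [0,0,-70],"yaw": 0,"gripper": 15},{"xyz": [0,0,-130],"yaw": 0,"gripper": 15}]'

```text
t: 46.72
tool_pos: [0.4334, -0.2528, 0.1399]
eef_rot: [[-0.966, 0.259, -0.002], [0.259, 0.966, 0.001], [0.002, 0.001, -1.0]]
wrist_force: [-0.1, -0.4, 0.9]
grip_width: 0.157
gripper_force: 0.0
```

```bash
cat >> h.py <<'E'
def bw(x,y,z): return np.array([.6225+.992*x+.125*y,.010-.125*x+.992*y,z])
E
python3 - <<'E'
from h import *
o=get_obs(); print(o["tool_pos"],o["grip_width"],o["gripper_force"])
print(to_tool(bw(-.04,-.042,.015)),yaw(82.8))
E
```

```text
[ 0.4333756  -0.25284093  0.13989273] 0.15717458258291286 0.0
[-81.  255.7 124.9] -0.136
```

I lifted before the fingers had closed. Retry, after checking the block.

```bash
python3 - <<'E'
from h import *
s=snapshot("side"); t=snapshot("top"); print(blobs(s,"green",z=.022,roi=(290,290,350,350)),blobs(t,"green",z=.022,roi=(395,250,480,310)))
print(get_obs()["tool_pos"],to_tool([.431,-.2514,.004]),yaw(75))
E
```

```text
[{'px': (329, 337), 'xy': [0.42910000681877136, -0.258899986743927], 'L': [0.058, 0.039], 'ang': -13.6}, {'px': (312, 311), 'xy': [0.4081999957561493, -0.16500000655651093], 'L': [0.059, 0.04], 'ang': 2.6}] [{'px': (409, 282), 'xy': [0.40950000286102295, -0.15680000185966492], 'L': [0.06, 0.032], 'ang': 2.3}, {'px': (444, 268), 'xy': [0.43549999594688416, -0.24130000174045563], 'L': [0.063, 0.017], 'ang': -24.7}]
[ 0.43851425 -0.25654379  0.14824577] [ 10.6   3.8 144.1] 0.0
```

Call:
arm_command --moves '[{"xyz": [8,3,40],"yaw": 0,"gripper": 50},{"xyz": [8,4,90],"yaw": 0,"gripper": 50},{"xyz": [8,4,130],"yaw": 0,"gripper": 50},{"xyz": [8,4,144],"yaw": 0,"gripper": 50},{"xyz": [8,4,144],"yaw": 0,"gripper": 50}]'

```text
t: 47.45
tool_pos: [0.4279, -0.2482, -0.0043]
eef_rot: [[-0.966, 0.259, 0.0], [0.259, 0.966, -0.001], [-0.001, -0.001, -1.0]]
wrist_force: [-0.2, -0.6, 0.3]
grip_width: 0.521
gripper_force: 0.3
```

Call:
arm_command --moves '[{"xyz": [0,0,0],"yaw": 0,"gripper": 15},{"xyz": [0,0,0],"yaw": 0,"gripper": 15},{"xyz": [0,0,0],"yaw": 0,"gripper": 15},{"xyz": [0,0,0],"yaw": 0,"gripper": 15},{"xyz": [0,0,0],"yaw": 0,"gripper": 15}]' --force 25

```text
t: 48.08
tool_pos: [0.4277, -0.2481, -0.0027]
eef_rot: [[-0.966, 0.258, -0.001], [0.258, 0.966, -0.001], [0.001, -0.001, -1.0]]
wrist_force: [-4.9, 0.9, 12.3]
grip_width: 0.319
gripper_force: 23.2
```

Call:
arm_command --moves '[{"xyz": [0,0,0],"yaw": 0,"gripper": 15},{"xyz": [0,0,-10],"yaw": 0,"gripper": 15},{"xyz": [0,0,-50],"yaw": 0,"gripper": 15},{"xyz": [0,0,-105],"yaw": 0,"gripper": 15},{"xyz": [0,0,-150],"yaw": 0,"gripper": 15}]'

```text
t: 48.7
tool_pos: [0.4276, -0.2472, 0.1473]
eef_rot: [[-0.966, 0.259, 0.001], [0.259, 0.966, -0.0], [-0.001, 0.0, -1.0]]
wrist_force: [0.4, 0.3, -1.0]
grip_width: 0.232
gripper_force: 24.3
```

```bash
python3 - <<'E'
from h import *
o=get_obs(); print(o["tool_pos"],o["grip_width"],o["gripper_force"])
print(to_tool(bw(-.04,-.042,.015)),yaw(82.8))
E
```

```text
[ 0.42760867 -0.24721728  0.14728485] 0.23243984245934193 24.308179887011647
[-87.7 251.8 132.4] -0.136
```

Held, though the block rolled on its side (22 mm opening), which does no harm. Carry it to the basket.

Call:
arm_command --moves '[{"xyz": [-18,50,0],"yaw": -0.07,"gripper": 10},{"xyz": [-36,104,0],"yaw": -0.136,"gripper": 10},{"xyz": [-54,157,0],"yaw": -0.136,"gripper": 10},{"xyz": [-72,210,0],"yaw": -0.136,"gripper": 10},{"xyz": [-88,252,0],"yaw": -0.136,"gripper": 10}]'

```text
t: 49.32
tool_pos: [0.5783, -0.0245, 0.1451]
eef_rot: [[-0.992, 0.124, -0.001], [0.124, 0.992, 0.001], [0.001, 0.0, -1.0]]
wrist_force: [0.8, -0.8, -0.5]
grip_width: 0.238
gripper_force: 24.3
```

Call:
arm_command --moves '[{"xyz": [0,0,0],"yaw": 0,"gripper": 10},{"xyz": [0,0,30],"yaw": 0,"gripper": 10},{"xyz": [0,0,70],"yaw": 0,"gripper": 10},{"xyz": [0,0,100],"yaw": 0,"gripper": 10},{"xyz": [0,0,115],"yaw": 0,"gripper": 10}]'

```text
t: 49.95
tool_pos: [0.5756, -0.0275, 0.0282]
eef_rot: [[-0.992, 0.126, -0.004], [0.126, 0.992, 0.0], [0.004, -0.0, -1.0]]
wrist_force: [-1.0, 0.4, -0.7]
grip_width: 0.237
gripper_force: 24.3
```

```bash
python3 - <<'E'
from h import *
o=get_obs(); print(o["tool_pos"],inb(o["tool_pos"]),o["grip_width"],o["gripper_force"],np.round(o["wrist_force"],1))
E
```

```text
[ 0.57563046 -0.02749101  0.02815269] (np.float64(-0.0418), np.float64(-0.043)) 0.2373356032869342 24.308092882856727 [-1.   0.4 -0.7]
```

Call:
arm_command --moves '[{"xyz": [0,0,5],"yaw": 0,"gripper": 10},{"xyz": [0,0,9],"yaw": 0,"gripper": 10},{"xyz": [0,0,9],"yaw": 0,"gripper": 32},{"xyz": [0,0,9],"yaw": 0,"gripper": 36},{"xyz": [0,0,9],"yaw": 0,"gripper": 36}]'

```text
t: 50.58
tool_pos: [0.5783, -0.0269, 0.0222]
eef_rot: [[-0.992, 0.125, 0.001], [0.125, 0.992, -0.0], [-0.001, -0.0, -1.0]]
wrist_force: [0.6, 0.1, 0.4]
grip_width: 0.375
gripper_force: 0.0
```

Call:
arm_command --moves '[{"xyz": [0,0,-15],"yaw": 0,"gripper": 36},{"xyz": [0,0,-60],"yaw": 0,"gripper": 36},{"xyz": [0,0,-110],"yaw": 0,"gripper": 36},{"xyz": [0,0,-120],"yaw": 0,"gripper": 36},{"xyz": [0,0,-120],"yaw": 0,"gripper": 50}]'

```text
t: 51.2
tool_pos: [0.5784, -0.027, 0.143]
eef_rot: [[-0.992, 0.125, 0.003], [0.125, 0.992, -0.0], [-0.003, -0.0, -1.0]]
wrist_force: [0.2, -0.3, 0.0]
grip_width: 0.437
gripper_force: 0.0
```

Call:
arm_command --moves '[{"xyz": [40,-40,0],"yaw": -0.08,"gripper": 50},{"xyz": [80,-80,0],"yaw": -0.16,"gripper": 50},{"xyz": [120,-120,0],"yaw": -0.16,"gripper": 50},{"xyz": [150,-150,0],"yaw": -0.16,"gripper": 50},{"xyz": [150,-150,0],"yaw": -0.16,"gripper": 50}]'

```text
t: 51.82
tool_pos: [0.4075, -0.1574, 0.1392]
eef_rot: [[-1.0, -0.03, -0.003], [-0.03, 1.0, 0.002], [0.003, 0.002, -1.0]]
wrist_force: [0.1, -0.5, -0.1]
grip_width: 0.525
gripper_force: 0.0
```

```bash
python3 - <<'E'
from h import *
s=snapshot("side"); t=snapshot("top"); 
for b in blobs(t,"green",z=.022,roi=(220,130,480,310),amin=15): print(b, inb(b["xy"]))
for b in blobs(s,"green",z=.022,roi=(250,130,440,360),amin=15): print(" s",b,inb(b["xy"]))
o=get_obs(); print(o["tool_pos"],o["grip_width"],to_tool([.4095,-.157,.004]),yaw(92))
E
```

```text
{'px': (236, 283), 'xy': [0.40799999237060547, 0.26350000500679016], 'L': [0.059, 0.032], 'ang': -20.3} (np.float64(-0.2445), np.float64(0.2247))
{'px': (357, 199), 'xy': [0.6096000075340271, -0.024800000712275505], 'L': [0.103, 0.061], 'ang': -23.9} (np.float64(-0.0084), np.float64(-0.0361))
{'px': (326, 196), 'xy': [0.6277999877929688, 0.040699999779462814], 'L': [0.081, 0.061], 'ang': -10.6} (np.float64(0.0014), np.float64(0.0311))
 s {'px': (312, 311), 'xy': [0.4083000123500824, -0.16519999504089355], 'L': [0.059, 0.04], 'ang': 3.9} (np.float64(-0.1906), np.float64(-0.2006))
 s {'px': (366, 250), 'xy': [0.6194000244140625, 0.031599998474121094], 'L': [0.125, 0.101], 'ang': 82.3} (np.float64(-0.0058), np.float64(0.021))
 s {'px': (281, 213), 'xy': [0.4059999883174896, 0.25589999556541443], 'L': [0.056, 0.045], 'ang': -13.1} (np.float64(-0.2455), np.float64(0.2169))
 s {'px': (280, 131), 'xy': [0.5156000256538391, 0.736299991607666], 'L': [0.083, 0.022], 'ang': -12.6} (np.float64(-0.1968), np.float64(0.7071))
[ 0.4095163  -0.15651458  0.14006691] 0.5281390837081609 [ -0.2  -0.7 136.1] -0.002
```

Call:
arm_command --moves '[{"xyz": [0,-1,40],"yaw": 0,"gripper": 50},{"xyz": [0,-1,90],"yaw": 0,"gripper": 50},{"xyz": [0,-1,120],"yaw": 0,"gripper": 50},{"xyz": [0,-1,133],"yaw": 0,"gripper": 50},{"xyz": [0,-1,133],"yaw": 0,"gripper": 50}]'

```text
t: 52.55
tool_pos: [0.4101, -0.1571, 0.0077]
eef_rot: [[-0.999, -0.035, -0.002], [-0.035, 0.999, 0.001], [0.002, 0.001, -1.0]]
wrist_force: [0.2, -0.3, -0.6]
grip_width: 0.525
gripper_force: 0.0
```

Call:
arm_command --moves '[{"xyz": [0,0,0],"yaw": 0,"gripper": 15},{"xyz": [0,0,0],"yaw": 0,"gripper": 15},{"xyz": [0,0,0],"yaw": 0,"gripper": 15},{"xyz": [0,0,0],"yaw": 0,"gripper": 15},{"xyz": [0,0,0],"yaw": 0,"gripper": 15}]'

```text
t: 53.18
tool_pos: [0.4102, -0.158, 0.0086]
eef_rot: [[-0.999, -0.034, 0.0], [-0.034, 0.999, -0.0], [-0.0, -0.0, -1.0]]
wrist_force: [0.6, -0.3, 0.0]
grip_width: 0.163
gripper_force: 0.0
```

Call:
arm_command --moves '[{"xyz": [0,0,0],"yaw": 0,"gripper": 15},{"xyz": [0,0,-10],"yaw": 0,"gripper": 15},{"xyz": [0,0,-50],"yaw": 0,"gripper": 15},{"xyz": [0,0,-105],"yaw": 0,"gripper": 15},{"xyz": [0,0,-150],"yaw": 0,"gripper": 15}]'

```text
t: 53.8
tool_pos: [0.4105, -0.1581, 0.1614]
eef_rot: [[-0.999, -0.034, 0.002], [-0.034, 0.999, -0.001], [-0.002, -0.001, -1.0]]
wrist_force: [0.4, -0.3, -0.5]
grip_width: 0.159
gripper_force: 0.0
```

```bash
python3 - <<'E'
from h import *
o=get_obs(); print(o["tool_pos"],o["grip_width"],o["gripper_force"])
print(to_tool(bw(-.038,-.042,.043)),yaw(82.8))
E
```

```text
[ 0.41054437 -0.15808166  0.16142864] 0.15871718339157534 0.0
[-173.2  125.4  118.6] 0.16
```

```bash
python3 - <<'E'
from h import *
s=snapshot("side"); t=snapshot("top"); 
for b in blobs(t,"green",z=.022,roi=(380,240,480,310),amin=15): print(b)
for b in blobs(s,"green",z=.022,roi=(290,280,350,340),amin=15): print(" s",b)
o=get_obs(); print(o["tool_pos"],to_tool([.4095,-.157,.001]),yaw(92))
E
```

```text
s {'px': (312, 311), 'xy': [0.4083000123500824, -0.16519999504089355], 'L': [0.059, 0.04], 'ang': 3.9}
[ 0.41373937 -0.15974233  0.16582172] [  5.9   3.9 164.7] -0.001
```

Call:
arm_command --moves '[{"xyz": [0,1,40],"yaw": 0,"gripper": 50},{"xyz": [0,1,95],"yaw": 0,"gripper": 50},{"xyz": [0,1,140],"yaw": 0,"gripper": 50},{"xyz": [0,1,157],"yaw": 0,"gripper": 50},{"xyz": [0,1,157],"yaw": 0,"gripper": 50}]'

```text
t: 54.52
tool_pos: [0.4084, -0.1559, -0.0004]
eef_rot: [[-0.999, -0.034, -0.004], [-0.034, 0.999, 0.002], [0.004, 0.002, -1.0]]
wrist_force: [-0.3, -1.0, 0.6]
grip_width: 0.525
gripper_force: 0.0
```

Call:
arm_command --moves '[{"xyz": [0,0,0],"yaw": 0,"gripper": 40},{"xyz": [0,0,0],"yaw": 0,"gripper": 20},{"xyz": [0,0,0],"yaw": 0,"gripper": 20},{"xyz": [0,0,0],"yaw": 0,"gripper": 20},{"xyz": [0,0,0],"yaw": 0,"gripper": 20}]'

```text
t: 55.15
tool_pos: [0.4106, -0.1571, 0.002]
eef_rot: [[-0.999, -0.034, 0.001], [-0.034, 0.999, -0.0], [-0.001, -0.001, -1.0]]
wrist_force: [-0.4, 0.1, 3.5]
grip_width: 0.212
gripper_force: 1.5
```

Call:
arm_command --moves '[{"xyz": [0,0,0],"yaw": 0,"gripper": 20},{"xyz": [0,0,-10],"yaw": 0,"gripper": 20},{"xyz": [0,0,-50],"yaw": 0,"gripper": 20},{"xyz": [0,0,-105],"yaw": 0,"gripper": 20},{"xyz": [0,0,-150],"yaw": 0,"gripper": 20}]'

```text
t: 55.78
tool_pos: [0.4102, -0.1569, 0.1538]
eef_rot: [[-0.999, -0.034, 0.001], [-0.034, 0.999, -0.001], [-0.001, -0.001, -1.0]]
wrist_force: [-0.2, -0.8, -0.8]
grip_width: 0.211
gripper_force: 0.0
```

```bash
python3 - <<'E'
from h import *
o=get_obs(); print(o["tool_pos"],o["grip_width"],o["gripper_force"])
print(to_tool(bw(-.038,-.042,.043)),yaw(82.8))
E
```

```text
[ 0.4101929  -0.1569224   0.15378988] 0.21078496112509165 0.0
[-173.6  124.2  110.9] 0.16
```

```bash
python3 - <<'E'
from h import *
s=snapshot("side"); t=snapshot("top"); 
for b in blobs(t,"green",z=.022,roi=(380,240,480,310),amin=8): print(b)
for b in blobs(s,"green",z=.022,roi=(280,250,370,350),amin=8): print(" s",b)
h=cv2.inRange(cv2.cvtColor(s["img"],cv2.COLOR_BGR2HSV),(45,90,40),(85,255,255))
for v in range(298,324,2): print(v,''.join('#' if h[v,u] else '.' for u in range(290,345)))
o=get_obs(); print(o["tool_pos"],o["grip_width"],o["gripper_force"],proj(s,[.41,-.157,.022]),proj(s,o["tool_pos"]))
E
```

```text
s {'px': (312, 311), 'xy': [0.4081999957561493, -0.16500000655651093], 'L': [0.059, 0.04], 'ang': 2.6}
 s {'px': (359, 258), 'xy': [0.5954999923706055, 0.0031999999191612005], 'L': [0.064, 0.056], 'ang': 76.6}
298 .......................................................
300 .......................................................
302 .......................................................
304 .............................###.......................
306 ....................#############......................
308 ............#####################......................
310 ............######################.....................
312 ............######################.....................
314 .............###########.###.#...#.....................
316 ..............###...#.....###..........................
318 ...............##..#...................................
320 .......................................................
322 .......................................................
[ 0.41345917 -0.15864452  0.1582299 ] 0.21340302027708252 0.0 [312.76174169 308.82794589] [314.76217406 275.52928474]
```

The block is unmoved: the fingers closed above it. At a reported z of -0.004 there was no table contact either, so the real fingertips sit about 15–20 mm higher than the reading says. I go deeper, watching the force.

Call:
arm_command --moves '[{"xyz": [0,0,40],"yaw": 0,"gripper": 50},{"xyz": [0,0,95],"yaw": 0,"gripper": 50},{"xyz": [0,0,140],"yaw": 0,"gripper": 50},{"xyz": [0,0,155],"yaw": 0,"gripper": 50},{"xyz": [0,0,160],"yaw": 0,"gripper": 50}]'

```text
t: 56.5
tool_pos: [0.4099, -0.1568, -0.0089]
eef_rot: [[-0.999, -0.034, -0.001], [-0.034, 0.999, 0.001], [0.001, 0.001, -1.0]]
wrist_force: [-0.3, -0.7, 1.0]
grip_width: 0.525
gripper_force: 0.0
```

Call:
arm_command --moves '[{"xyz": [0,0,1],"yaw": 0,"gripper": 50},{"xyz": [0,0,2],"yaw": 0,"gripper": 50},{"xyz": [0,0,3],"yaw": 0,"gripper": 50},{"xyz": [0,0,4],"yaw": 0,"gripper": 50},{"xyz": [0,0,4],"yaw": 0,"gripper": 50}]'

```text
t: 57.12
tool_pos: [0.4102, -0.1569, -0.0124]
eef_rot: [[-0.999, -0.034, 0.0], [-0.034, 0.999, -0.0], [-0.0, -0.0, -1.0]]
wrist_force: [0.1, 0.5, 1.2]
grip_width: 0.525
gripper_force: 0.0
```

Call:
arm_command --moves '[{"xyz": [0,0,0],"yaw": 0,"gripper": 40},{"xyz": [0,0,0],"yaw": 0,"gripper": 20},{"xyz": [0,0,0],"yaw": 0,"gripper": 20},{"xyz": [0,0,0],"yaw": 0,"gripper": 20},{"xyz": [0,0,0],"yaw": 0,"gripper": 20}]'

```text
t: 57.75
tool_pos: [0.4102, -0.1569, -0.0126]
eef_rot: [[-0.999, -0.034, -0.0], [-0.034, 0.999, -0.0], [0.0, -0.0, -1.0]]
wrist_force: [0.6, -1.3, -0.8]
grip_width: 0.308
gripper_force: 25.0
```

Call:
arm_command --moves '[{"xyz": [0,0,0],"yaw": 0,"gripper": 20},{"xyz": [0,0,-10],"yaw": 0,"gripper": 20},{"xyz": [0,0,-50],"yaw": 0,"gripper": 20},{"xyz": [0,0,-105],"yaw": 0,"gripper": 20},{"xyz": [0,0,-150],"yaw": 0,"gripper": 20}]'

```text
t: 58.38
tool_pos: [0.4105, -0.157, 0.1403]
eef_rot: [[-0.999, -0.034, 0.002], [-0.034, 0.999, -0.001], [-0.002, -0.001, -1.0]]
wrist_force: [0.8, -1.2, -0.6]
grip_width: 0.315
gripper_force: 25.0
```

```bash
python3 - <<'E'
from h import *
o=get_obs(); print(o["tool_pos"],o["grip_width"],o["gripper_force"])
print(to_tool(bw(-.038,-.042,.03)),yaw(82.8))
E
```

```text
[ 0.41045955 -0.15702561  0.14031072] 0.3152654710166303 24.99988943338394
[-173.2  124.4  110.5] 0.16
```

Call:
arm_command --moves '[{"xyz": [-35,25,0],"yaw": 0.08,"gripper": 20},{"xyz": [-78,56,0],"yaw": 0.16,"gripper": 20},{"xyz": [-121,87,0],"yaw": 0.16,"gripper": 20},{"xyz": [-160,115,0],"yaw": 0.16,"gripper": 20},{"xyz": [-173,125,0],"yaw": 0.16,"gripper": 20}]'

```text
t: 59.0
tool_pos: [0.5803, -0.0245, 0.138]
eef_rot: [[-0.992, 0.123, 0.0], [0.123, 0.992, 0.0], [-0.0, 0.0, -1.0]]
wrist_force: [-0.3, -1.2, -0.9]
grip_width: 0.315
gripper_force: 25.0
```

Call:
arm_command --moves '[{"xyz": [0,0,20],"yaw": 0,"gripper": 20},{"xyz": [0,0,60],"yaw": 0,"gripper": 20},{"xyz": [0,0,90],"yaw": 0,"gripper": 20},{"xyz": [0,0,103],"yaw": 0,"gripper": 20},{"xyz": [0,0,108],"yaw": 0,"gripper": 20}]'

```text
t: 59.62
tool_pos: [0.5776, -0.0267, 0.0285]
eef_rot: [[-0.992, 0.126, -0.002], [0.126, 0.992, 0.0], [0.002, -0.0, -1.0]]
wrist_force: [-0.1, -0.3, -0.4]
grip_width: 0.314
gripper_force: 25.0
```

```bash
python3 - <<'E'
from h import *
o=get_obs(); print(o["tool_pos"],inb(o["tool_pos"]),o["grip_width"],o["gripper_force"],np.round(o["wrist_force"],1))
E
```

```text
[ 0.57762767 -0.02671785  0.02848715] (np.float64(-0.0399), np.float64(-0.042)) 0.3142567962338286 24.999999403953552 [-0.1 -0.3 -0.4]
```

Call:
arm_command --moves '[{"xyz": [0,0,0],"yaw": 0,"gripper": 40},{"xyz": [0,0,0],"yaw": 0,"gripper": 40},{"xyz": [0,0,-10],"yaw": 0,"gripper": 40},{"xyz": [0,0,-60],"yaw": 0,"gripper": 40},{"xyz": [0,0,-110],"yaw": 0,"gripper": 40}]'

```text
t: 60.25
tool_pos: [0.5788, -0.026, 0.1416]
eef_rot: [[-0.992, 0.125, 0.0], [0.125, 0.992, -0.0], [-0.0, -0.0, -1.0]]
wrist_force: [1.1, 0.0, 0.5]
grip_width: 0.426
gripper_force: 0.0
```

Call:
arm_command --moves '[{"xyz": [30,40,0],"yaw": 0,"gripper": 50},{"xyz": [65,85,0],"yaw": 0,"gripper": 50},{"xyz": [100,130,0],"yaw": 0,"gripper": 50},{"xyz": [135,175,0],"yaw": 0,"gripper": 50},{"xyz": [170,221,0],"yaw": 0,"gripper": 50}]'

```text
t: 60.88
tool_pos: [0.4373, 0.2161, 0.1412]
eef_rot: [[-0.992, 0.126, 0.003], [0.126, 0.992, 0.001], [-0.003, 0.001, -1.0]]
wrist_force: [0.1, 0.9, -1.6]
grip_width: 0.524
gripper_force: 0.0
```

Call:
arm_command --moves '[{"xyz": [20,26,0],"yaw": 0.1,"gripper": 50},{"xyz": [35,45,0],"yaw": 0.229,"gripper": 50},{"xyz": [35,45,0],"yaw": 0.229,"gripper": 50},{"xyz": [35,45,0],"yaw": 0.229,"gripper": 50},{"xyz": [35,45,0],"yaw": 0.229,"gripper": 50}]'

```text
t: 61.5
tool_pos: [0.4094, 0.2629, 0.1398]
eef_rot: [[-0.938, 0.348, 0.0], [0.348, 0.938, -0.0], [-0.0, 0.0, -1.0]]
wrist_force: [0.3, 0.6, 0.1]
grip_width: 0.526
gripper_force: 0.0
```

```bash
python3 - <<'E'
from h import *
s=snapshot("side"); t=snapshot("top"); 
for b in blobs(t,"green",z=.022,roi=(180,130,480,330),amin=15): print(b, inb(b["xy"]))
for b in blobs(s,"green",z=.022,roi=(240,140,440,360),amin=15): print(" s",b,inb(b["xy"]))
o=get_obs(); print(o["tool_pos"],o["grip_width"],to_tool([.408,.2635,-.013]),yaw(69.7))
h=cv2.inRange(cv2.cvtColor(t["img"],cv2.COLOR_BGR2HSV),(45,90,40),(85,255,255))
for v in range(176,224,2): print(v,''.join('#' if h[v,u] else '.' for u in range(305,382)))
E
```

```text
{'px': (356, 201), 'xy': [0.6086000204086304, -0.025699999183416367], 'L': [0.106, 0.061], 'ang': -21.7} (np.float64(-0.0093), np.float64(-0.0372))
{'px': (326, 196), 'xy': [0.6277999877929688, 0.040699999779462814], 'L': [0.081, 0.061], 'ang': -10.6} (np.float64(0.0014), np.float64(0.0311))
 s {'px': (364, 251), 'xy': [0.6158000230789185, 0.032499998807907104], 'L': [0.124, 0.109], 'ang': 82.3} (np.float64(-0.0095), np.float64(0.0215))
 s {'px': (281, 213), 'xy': [0.4059000015258789, 0.25589999556541443], 'L': [0.056, 0.045], 'ang': -13.1} (np.float64(-0.2456), np.float64(0.2169))
[0.40923281 0.26290463 0.13951262] 0.5259569841647196 [1.400e+00 1.000e-01 1.525e+02] -0.001
176 .............................................................................
178 .............................................................................
180 ................###..........................................................
182 .............##############...................###............................
184 .............#######################.........########........................
186 ....
[... 849 characters left out ...]
............############....................
208 .........########################...........#############....................
210 ............####################............#############....................
212 ............................####............############.....................
214 ............................................############.....................
216 ............................................############.....................
218 ...........................................#############.....................
220 ...........................................############......................
222 ...........................................############......................
```

Call:
arm_command --moves '[{"xyz": [1,0,40],"yaw": 0,"gripper": 50},{"xyz": [1,0,95],"yaw": 0,"gripper": 50},{"xyz": [1,0,135],"yaw": 0,"gripper": 50},{"xyz": [1,0,148],"yaw": 0,"gripper": 50},{"xyz": [1,0,152],"yaw": 0,"gripper": 50}]'

```text
t: 62.22
tool_pos: [0.4082, 0.2638, -0.0125]
eef_rot: [[-0.938, 0.348, -0.0], [0.348, 0.938, -0.0], [0.0, -0.0, -1.0]]
wrist_force: [0.2, -0.1, 0.6]
grip_width: 0.528
gripper_force: 0.0
```

Call:
arm_command --moves '[{"xyz": [0,0,0],"yaw": 0,"gripper": 40},{"xyz": [0,0,0],"yaw": 0,"gripper": 20},{"xyz": [0,0,0],"yaw": 0,"gripper": 20},{"xyz": [0,0,0],"yaw": 0,"gripper": 20},{"xyz": [0,0,0],"yaw": 0,"gripper": 20}]'

```text
t: 62.85
tool_pos: [0.409, 0.2645, -0.011]
eef_rot: [[-0.938, 0.347, 0.002], [0.347, 0.938, 0.001], [-0.002, 0.002, -1.0]]
wrist_force: [-1.2, 0.0, 6.3]
grip_width: 0.314
gripper_force: 25.0
```

Call:
arm_command --moves '[{"xyz": [0,0,0],"yaw": 0,"gripper": 20},{"xyz": [0,0,-10],"yaw": 0,"gripper": 20},{"xyz": [0,0,-50],"yaw": 0,"gripper": 20},{"xyz": [0,0,-105],"yaw": 0,"gripper": 20},{"xyz": [0,0,-150],"yaw": 0,"gripper": 20}]'

```text
t: 63.48
tool_pos: [0.4078, 0.2639, 0.1398]
eef_rot: [[-0.938, 0.347, 0.001], [0.347, 0.938, 0.001], [-0.001, 0.001, -1.0]]
wrist_force: [0.1, 0.0, -0.0]
grip_width: 0.315
gripper_force: 25.0
```

```bash
python3 - <<'E'
from h import *
o=get_obs(); print(o["tool_pos"],o["grip_width"],o["gripper_force"])
print(to_tool(bw(.022,-.045,.03)),yaw(62),yaw(62+90))
E
```

```text
[0.40779782 0.26390193 0.13976495] 0.3151600077774588 24.98920351266861
[-321.1 -202.4  109.8] 0.134 -1.437
```

Call:
arm_command --moves '[{"xyz": [-40,-24,0],"yaw": 0,"gripper": 20},{"xyz": [-85,-51,0],"yaw": 0,"gripper": 20},{"xyz": [-135,-81,0],"yaw": 0,"gripper": 20},{"xyz": [-185,-111,0],"yaw": 0,"gripper": 20},{"xyz": [-235,-141,0],"yaw": 0,"gripper": 20}]'

```text
t: 64.1
tool_pos: [0.5799, 0.0485, 0.1377]
eef_rot: [[-0.938, 0.347, 0.0], [0.347, 0.938, 0.0], [0.0, 0.0, -1.0]]
wrist_force: [0.8, 0.5, -0.5]
grip_width: 0.313
gripper_force: 25.0
```

Call:
arm_command --moves '[{"xyz": [-45,-27,0],"yaw": -0.1,"gripper": 20},{"xyz": [-80,-48,0],"yaw": -0.2,"gripper": 20},{"xyz": [-98,-59,0],"yaw": -0.229,"gripper": 20},{"xyz": [-98,-59,0],"yaw": -0.229,"gripper": 20},{"xyz": [-98,-59,0],"yaw": -0.229,"gripper": 20}]'

```text
t: 64.72
tool_pos: [0.6499, -0.0386, 0.1373]
eef_rot: [[-0.992, 0.126, -0.001], [0.126, 0.992, 0.0], [0.001, 0.0, -1.0]]
wrist_force: [0.5, 0.6, -0.7]
grip_width: 0.318
gripper_force: 25.0
```

```bash
python3 - <<'E'
from h import *
o=get_obs(); print(o["tool_pos"],o["grip_width"],o["gripper_force"])
print(to_tool(bw(.034,-.045,.022)),yaw(82.8))
E
```

```text
[ 0.64990306 -0.03861167  0.13725953] 0.31793992571660196 24.989502131938934
[ -0.8  -0.2 115.3] -0.0
```

Lower, release, retreat; then measure the basket contents and the bars.

Call:
arm_command --moves '[{"xyz": [0,0,25],"yaw": 0,"gripper": 20},{"xyz": [0,0,65],"yaw": 0,"gripper": 20},{"xyz": [0,0,95],"yaw": 0,"gripper": 20},{"xyz": [0,0,108],"yaw": 0,"gripper": 20},{"xyz": [0,0,112],"yaw": 0,"gripper": 20}]'

```text
t: 65.35
tool_pos: [0.6502, -0.0386, 0.0252]
eef_rot: [[-0.992, 0.125, -0.001], [0.125, 0.992, 0.0], [0.001, 0.0, -1.0]]
wrist_force: [0.4, -0.6, -0.0]
grip_width: 0.31
gripper_force: 25.0
```

Call:
arm_command --moves '[{"xyz": [0,0,0],"yaw": 0,"gripper": 20},{"xyz": [0,0,0],"yaw": 0,"gripper": 38},{"xyz": [0,0,0],"yaw": 0,"gripper": 40},{"xyz": [0,0,-15],"yaw": 0,"gripper": 40},{"xyz": [0,0,-60],"yaw": 0,"gripper": 40}]'

```text
t: 65.97
tool_pos: [0.6485, -0.0391, 0.0839]
eef_rot: [[-0.992, 0.126, -0.006], [0.126, 0.992, 0.001], [0.006, 0.0, -1.0]]
wrist_force: [1.1, 0.3, 0.6]
grip_width: 0.419
gripper_force: 0.0
```

Call:
arm_command --moves '[{"xyz": [0,-40,-40],"yaw": 0,"gripper": 50},{"xyz": [0,-100,-80],"yaw": 0,"gripper": 50},{"xyz": [0,-150,-80],"yaw": 0,"gripper": 50},{"xyz": [0,-200,-80],"yaw": 0,"gripper": 50},{"xyz": [0,-250,-80],"yaw": 0,"gripper": 50}]'

```text
t: 66.6
tool_pos: [0.6193, -0.2893, 0.1675]
eef_rot: [[-0.992, 0.126, 0.002], [0.126, 0.992, -0.001], [-0.002, -0.001, -1.0]]
wrist_force: [-0.1, -0.8, -0.3]
grip_width: 0.529
gripper_force: 0.0
```

```bash
python3 - <<'E'
from h import *
s=snapshot("side"); t=snapshot("top"); 
for b in blobs(t,"green",z=.022,roi=(180,130,600,330),amin=15): print(b, inb(b["xy"]))
for b in blobs(s,"green",z=.022,roi=(240,140,440,400),amin=15): print(" s",b,inb(b["xy"]))
for n,q in(("t",t),("s",s)):
    print(n,[b for b in blobs(q,"orange",z=.038) if b["px"][1]<300 and b["L"][0]<.12 and b["L"][0]>.07])
    print(n,[(b["px"],b["xy"]) for b in blobs(q,"red",z=.086)],[(b["px"],b["xy"]) for b in blobs(q,"yellow",z=.094)])
o=get_obs(); print(o["tool_pos"])
h=cv2.inRange(cv2.cvtColor(t["img"],cv2.COLOR_BGR2HSV),(45,90,40),(85,255,255))
for v in range(170,226,2): print(v,''.join('#' if h[v,u] else '.' for u in range(305,382)))
E
```

```text
{'px': (326, 196), 'xy': [0.6277999877929688, 0.040699999779462814], 'L': [0.081, 0.061], 'ang': -10.6} (np.float64(0.0014), np.float64(0.0311))
{'px': (357, 196), 'xy': [0.6238999962806702, -0.03180000185966492], 'L': [0.139, 0.061], 'ang': -21.7} (np.float64(0.0066), np.float64(-0.0413))
 s {'px': (367, 252), 'xy': [0.6301000118255615, 0.030799999833106995], 'L': [0.138, 0.124], 'ang': -7.4} (np.float64(0.0049), np.float64(0.0216))
t [{'px': (201, 219), 'xy': [0.5629000067710876, 0.3513000011444092], 'L': [0.089, 0.013], 'ang': 9.1}, {'px': (244, 196), 'xy': [0.6225000023841858, 0.24629999697208405], 'L': [0.089, 0.015], 'ang': -10.7}]
t [((535, 335), [0.27900001406669617, -0.4253000020980835]), ((439, 199), [0.5978000164031982, -0.22619999945163727]), ((408, 147), [0.7311999797821045, -0.15549999475479126])] [((174, 340), [0.2709999978542328, 0.3885999917984009])]
s [{'px': (345, 204), 'xy': [0.6187000274658203, 0.23669999837875366], 'L': [0.083, 0.041], 'ang': -13.1}, {'px': (317, 188), 'xy': [0.5526999831199646, 0.3402000069618225], 'L': [0.079, 0.041], 'ang': 8.5}]
s [((288, 41
[... 1912 characters left out ...]
...........#############....................
210 ............####################............#############....................
212 ...........................#####............############.....................
214 ............................................############.....................
216 ............................................############.....................
218 ...........................................#############.....................
220 ...........................................############......................
222 ...........................................############......................
224 ................................................#######......................
```

No green is left outside the basket and the tray and jar are in place. Before the bars I measure the basket's side walls precisely in the top view.

```bash
python3 - <<'E'
from h import *
for k in range(2):
    t=snapshot("top"); m=cv2.inRange(cv2.cvtColor(t["img"],cv2.COLOR_BGR2HSV),(105,120,40),(125,255,255))
    L=[];R=[]
    for v in range(172,208):
        c=np.flatnonzero(m[v,290:395])+290
        L.append(pt(t,c[0]-.5,v,.06)[:2]);R.append(pt(t,c[-1]+.5,v,.06)[:2])
    for n,A in(("L",L),("R",R)):
        A=np.array(A); p=np.polyfit(A[:,0],A[:,1],1); r=A[:,1]-np.polyval(p,A[:,0]); g=abs(r)<.004; p=np.polyfit(A[g,0],A[g,1],1)
        print(n,np.degrees(np.arctan(p[0])).round(2),np.polyval(p,.6225).round(4),g.sum())
# side view: same check via rim ends
o=get_obs(); print(o["tool_pos"],to_tool([.6225,.2463,.15]),yaw(79))
t=snapshot("top")
g=cv2.inRange(cv2.cvtColor(t["img"],cv2.COLOR_BGR2HSV),(0,0,60),(180,60,170))
for v in list(range(146,164,2))+list(range(218,236,2)): print(v,''.join('#' if g[v,u] else '.' for u in range(298,386)))
E
```

```text
L -7.66 0.0956 36
R -7.61 -0.0752 36
L -7.66 0.0956 36
R -7.61 -0.0752 36
[ 0.61924609 -0.28817898  0.16652241] [ 64.9 530.5  16.5] 0.064
146 ........................................................................................
148 .................####...................................................................
150 .................#####..#...............................................................
152 ................######################################..................................
154 ................########################################.#..............................
156 ..................#############################################################.........
158 .............###.###...####.#.####.############################################.........
160 .................................#############.################################.........
162 ..................................................############################..........
218 ........................................................................................
220 .......##...............................................................................
222 .......#######.###......................................................................
224 ....#.###################################.................................#.............
226 ......#########################################.##......................................
228 .......##.#############################################################.................
230 ........#.#########.###################################################.................
232 .......####.#########.#################.###############################.#...............
234 .............#######################################.#################..................
```

Call:
arm_command --moves '[{"xyz": [7,55,0],"yaw": 0,"gripper": 50},{"xyz": [14,112,0],"yaw": 0,"gripper": 50},{"xyz": [21,170,0],"yaw": 0,"gripper": 50},{"xyz": [28,228,0],"yaw": 0,"gripper": 50},{"xyz": [35,286,0],"yaw": 0,"gripper": 50}]'

```text
t: 67.47
tool_pos: [0.6199, 0.0045, 0.1661]
eef_rot: [[-0.992, 0.123, 0.001], [0.123, 0.992, 0.0], [-0.001, 0.0, -1.0]]
wrist_force: [-0.2, 0.6, -0.3]
grip_width: 0.528
gripper_force: 0.0
```

Call:
arm_command --moves '[{"xyz": [7,58,0],"yaw": 0,"gripper": 50},{"xyz": [14,116,0],"yaw": 0,"gripper": 50},{"xyz": [21,174,0],"yaw": 0,"gripper": 50},{"xyz": [28,225,0],"yaw": 0.06,"gripper": 50},{"xyz": [30,244,0],"yaw": 0.064,"gripper": 50}]'

```text
t: 68.1
tool_pos: [0.6199, 0.2509, 0.1659]
eef_rot: [[-0.983, 0.184, 0.0], [0.184, 0.983, 0.0], [-0.0, 0.001, -1.0]]
wrist_force: [0.6, -1.1, -0.6]
grip_width: 0.526
gripper_force: 0.0
```

```bash
python3 - <<'E'
from h import *
s=snapshot("side"); s=snapshot("side")
print([b for b in blobs(s,"orange",z=.038) if b["px"][1]<300 and b["L"][0]<.12 and b["L"][0]>.07])
o=get_obs(); print(o["tool_pos"],to_tool([.6225,.2463,-.005]),yaw(79))
E
```

```text
[{'px': (346, 204), 'xy': [0.6211000084877014, 0.2361000031232834], 'L': [0.088, 0.041], 'ang': -13.1}, {'px': (320, 187), 'xy': [0.5611000061035156, 0.3407000005245209], 'L': [0.096, 0.04], 'ang': 8.9}]
[0.62041623 0.24921241 0.16568341] [ -2.6  -2.5 170.7] 0.007
```

Call:
arm_command --moves '[{"xyz": [-2,-3,40],"yaw": 0,"gripper": 50},{"xyz": [-2,-3,95],"yaw": 0,"gripper": 50},{"xyz": [-2,-3,140],"yaw": 0,"gripper": 50},{"xyz": [-2,-3,163],"yaw": 0,"gripper": 50},{"xyz": [-2,-3,170],"yaw": 0,"gripper": 50}]'

```text
t: 68.82
tool_pos: [0.6221, 0.2423, -0.0057]
eef_rot: [[-0.982, 0.189, -0.002], [0.189, 0.982, -0.001], [0.002, -0.001, -1.0]]
wrist_force: [0.3, 0.1, 0.2]
grip_width: 0.525
gripper_force: 0.0
```

Call:
arm_command --moves '[{"xyz": [0,0,0],"yaw": 0,"gripper": 40},{"xyz": [0,0,0],"yaw": 0,"gripper": 20},{"xyz": [0,0,0],"yaw": 0,"gripper": 5},{"xyz": [0,0,0],"yaw": 0,"gripper": 5},{"xyz": [0,0,0],"yaw": 0,"gripper": 5}]' --force 45

```text
t: 69.45
tool_pos: [0.6235, 0.2441, -0.0034]
eef_rot: [[-0.982, 0.189, 0.002], [0.189, 0.982, 0.001], [-0.002, 0.002, -1.0]]
wrist_force: [-0.8, 2.5, 2.6]
grip_width: 0.144
gripper_force: 45.0
```

Call:
arm_command --moves '[{"xyz": [0,0,0],"yaw": 0,"gripper": 5},{"xyz": [0,0,0],"yaw": 0,"gripper": 5},{"xyz": [0,0,-10],"yaw": 0,"gripper": 5},{"xyz": [0,0,-40],"yaw": 0,"gripper": 5},{"xyz": [0,0,-85],"yaw": 0,"gripper": 5}]'

```text
t: 70.08
tool_pos: [0.6198, 0.2418, 0.0776]
eef_rot: [[-0.982, 0.189, -0.007], [0.189, 0.982, -0.003], [0.007, -0.005, -1.0]]
wrist_force: [0.7, -0.3, -2.7]
grip_width: 0.145
gripper_force: 45.0
```

Call:
arm_command --moves '[{"xyz": [0,0,-40],"yaw": 0,"gripper": 5},{"xyz": [0,0,-55],"yaw": 0,"gripper": 5},{"xyz": [0,0,-60],"yaw": 0,"gripper": 5},{"xyz": [0,0,-60],"yaw": 0,"gripper": 5},{"xyz": [0,0,-60],"yaw": 0,"gripper": 5}]'

```text
t: 70.7
tool_pos: [0.6215, 0.2429, 0.1379]
eef_rot: [[-0.982, 0.189, -0.004], [0.189, 0.982, -0.001], [0.003, -0.002, -1.0]]
wrist_force: [-0.0, 0.0, -2.9]
grip_width: 0.143
gripper_force: 45.0
```

```bash
python3 - <<'E'
from h import *
o=get_obs(); print(o["tool_pos"],o["grip_width"],o["gripper_force"],np.round(o["wrist_force"],2),np.round(o["ft_torque"],2))
# bar location in hand (orange rib) seen from top/side at its estimated height
z=o["tool_pos"][2]+.005+.038; s=snapshot("side");t=snapshot("top")
print([b for b in blobs(s,"orange",z=z) if b["px"][1]<300 and .05<b["L"][0]<.12])
print(to_tool([.6172,-.0294,.09]),yaw(82.4))
E
```

```text
[0.62145156 0.24287304 0.13794609] 0.14298929145370132 44.983593821525574 [-0.02  0.02 -2.88] [ 0.04 -0.02 -0.01]
[{'px': (320, 187), 'xy': [0.5127999782562256, 0.1656000018119812], 'L': [0.084, 0.035], 'ang': 8.5}]
[ -47.  -268.3   48.9] -0.057
```

Call:
arm_command --moves '[{"xyz": [-7,-40,0],"yaw": 0,"gripper": 5},{"xyz": [-16,-95,0],"yaw": 0,"gripper": 5},{"xyz": [-26,-150,0],"yaw": -0.03,"gripper": 5},{"xyz": [-36,-205,0],"yaw": -0.057,"gripper": 5},{"xyz": [-44,-250,0],"yaw": -0.057,"gripper": 5}]'

```text
t: 71.42
tool_pos: [0.6182, -0.0126, 0.1399]
eef_rot: [[-0.991, 0.133, -0.001], [0.133, 0.991, -0.0], [0.001, -0.0, -1.0]]
wrist_force: [1.2, 0.2, -2.8]
grip_width: 0.146
gripper_force: 45.0
```

Call:
arm_command --moves '[{"xyz": [-2,-18,0],"yaw": 0,"gripper": 5},{"xyz": [-2,-18,15],"yaw": 0,"gripper": 5},{"xyz": [-2,-18,30],"yaw": 0,"gripper": 5},{"xyz": [-2,-18,35],"yaw": 0,"gripper": 5},{"xyz": [-2,-18,35],"yaw": 0,"gripper": 5}]'

```text
t: 72.05
tool_pos: [0.6177, -0.0275, 0.1042]
eef_rot: [[-0.991, 0.131, -0.002], [0.131, 0.991, 0.0], [0.002, 0.0, -1.0]]
wrist_force: [-0.1, 0.3, -2.0]
grip_width: 0.142
gripper_force: 45.0
```

```bash
python3 - <<'E'
from h import *
o=get_obs(); print(o["tool_pos"],o["grip_width"],np.round(o["wrist_force"],2))
print(to_tool([.6172,-.0294,.0735]),yaw(82.4))
s=snapshot("side");t=snapshot("top")
o=get_obs(); z=o["tool_pos"][2]+.0045
print(o["tool_pos"],to_tool([.6172,-.0294,.0735]),yaw(82.4))
h=cv2.cvtColor(t["img"],cv2.COLOR_BGR2HSV); w=cv2.inRange(h,(0,0,150),(180,60,255)); w[:, :290]=0; w[:,400:]=0; w[:130]=0; w[260:]=0
for q in cv2.findContours(w,0,1)[0]:
    if cv2.contourArea(q)>60: 
        b=cv2.boundingRect(q); print("white",b,pt(t,b[0]+b[2]/2,b[1],z+.01).round(3),pt(t,b[0]+b[2]/2,b[1]+b[3],z+.01).round(3))
E
```

```text
[ 0.61771462 -0.02748167  0.1042275 ] 0.14237584163165568 [-0.09  0.26 -2.01]
[ 0.2 -2.  30.7] 0.001
[ 0.61863857 -0.02798271  0.10573737] [ 1.3 -1.6 32.2] 0.001
```

Call:
arm_command --moves '[{"xyz": [1,-1.5,8],"yaw": 0,"gripper": 5},{"xyz": [1,-1.5,16],"yaw": 0,"gripper": 5},{"xyz": [1,-1.5,23],"yaw": 0,"gripper": 5},{"xyz": [1,-1.5,27],"yaw": 0,"gripper": 5},{"xyz": [1,-1.5,27],"yaw": 0,"gripper": 5}]'

```text
t: 72.78
tool_pos: [0.6168, -0.03, 0.0778]
eef_rot: [[-0.991, 0.133, -0.001], [0.133, 0.991, 0.0], [0.001, 0.0, -1.0]]
wrist_force: [-0.1, 0.2, -2.9]
grip_width: 0.149
gripper_force: 45.0
```

Call:
arm_command --moves '[{"xyz": [0,0,1],"yaw": 0,"gripper": 5},{"xyz": [0,0,2],"yaw": 0,"gripper": 5},{"xyz": [0,0,3],"yaw": 0,"gripper": 5},{"xyz": [0,0,4],"yaw": 0,"gripper": 5},{"xyz": [0,0,4],"yaw": 0,"gripper": 5}]'

```text
t: 73.4
tool_pos: [0.617, -0.03, 0.0743]
eef_rot: [[-0.991, 0.132, -0.0], [0.132, 0.991, 0.0], [0.0, -0.0, -1.0]]
wrist_force: [-0.7, 0.5, -2.0]
grip_width: 0.139
gripper_force: 45.0
```

```bash
python3 - <<'E'
from h import *
o=get_obs(); print(o["tool_pos"],o["grip_width"],np.round(o["wrist_force"],2))
E
```

```text
[ 0.61702518 -0.02997255  0.07431228] 0.13872856205114278 [-0.7   0.54 -2.03]
```

Call:
arm_command --moves '[{"xyz": [0,0,1],"yaw": 0,"gripper": 5},{"xyz": [0,0,2],"yaw": 0,"gripper": 5},{"xyz": [0,0,2],"yaw": 0,"gripper": 5},{"xyz": [0,0,2],"yaw": 0,"gripper": 20},{"xyz": [0,0,2],"yaw": 0,"gripper": 40}]'

```text
t: 74.03
tool_pos: [0.6177, -0.0301, 0.0731]
eef_rot: [[-0.991, 0.132, 0.001], [0.132, 0.991, -0.0], [-0.001, 0.0, -1.0]]
wrist_force: [-0.6, -0.1, 0.0]
grip_width: 0.266
gripper_force: 0.0
```

Call:
arm_command --moves '[{"xyz": [0,0,2],"yaw": 0,"gripper": 40},{"xyz": [0,0,2],"yaw": 0,"gripper": 40},{"xyz": [0,0,-15],"yaw": 0,"gripper": 40},{"xyz": [0,0,-50],"yaw": 0,"gripper": 40},{"xyz": [0,0,-90],"yaw": 0,"gripper": 40}]'

```text
t: 74.65
tool_pos: [0.617, -0.03, 0.1641]
eef_rot: [[-0.991, 0.132, -0.0], [0.132, 0.991, 0.0], [0.0, 0.0, -1.0]]
wrist_force: [0.2, -0.2, 0.8]
grip_width: 0.42
gripper_force: 0.0
```

Call:
arm_command --moves '[{"xyz": [0,50,0],"yaw": 0,"gripper": 50},{"xyz": [0,110,0],"yaw": 0,"gripper": 50},{"xyz": [0,170,0],"yaw": 0,"gripper": 50},{"xyz": [0,230,0],"yaw": 0,"gripper": 50},{"xyz": [0,290,0],"yaw": 0,"gripper": 50}]'

```text
t: 75.28
tool_pos: [0.6561, 0.2595, 0.1644]
eef_rot: [[-0.991, 0.132, 0.002], [0.132, 0.991, 0.001], [-0.002, 0.001, -1.0]]
wrist_force: [0.5, 0.1, 1.2]
grip_width: 0.525
gripper_force: 0.0
```

```bash
python3 - <<'E'
from h import *
s=snapshot("side");t=snapshot("top")
for z in(.114,.038):
  print(z,"t",[(b["px"],b["xy"],b["L"],b["ang"]) for b in blobs(t,"orange",z=z) if b["px"][1]<300 and .05<b["L"][0]<.13])
  print(z,"s",[(b["px"],b["xy"],b["L"],b["ang"]) for b in blobs(s,"orange",z=z) if b["px"][1]<300 and .05<b["L"][0]<.13])
o=get_obs(); print(o["tool_pos"],to_tool([.563,.3513,-.005]),yaw(98.9))
E
```

```text
0.114 t [((357, 189), [0.616599977016449, -0.027899999171495438], [0.087, 0.014], -7.7)]
0.114 s [((371, 244), [0.613099992275238, -0.04050000011920929], [0.089, 0.037], -13.3), ((320, 187), [0.5353999733924866, 0.2475000023841858], [0.09, 0.037], 8.9)]
0.038 t [((357, 189), [0.6401000022888184, -0.03449999913573265], [0.093, 0.014], -7.7)]
0.038 s [((371, 244), [0.64410001039505, 0.032600000500679016], [0.095, 0.04], -13.3), ((320, 187), [0.5611000061035156, 0.3407000005245209], [0.096, 0.04], 8.9)]
[0.65558343 0.26309215 0.16388598] [103.3  75.3 168.9] -0.282
```

Bar 1 lies in slot_right (rib at (357,189), world (0.617,-0.028), -7.7°). Now the second bar.

Call:
arm_command --moves '[{"xyz": [30,22,0],"yaw": -0.1,"gripper": 50},{"xyz": [65,47,0],"yaw": -0.2,"gripper": 50},{"xyz": [95,69,0],"yaw": -0.282,"gripper": 50},{"xyz": [103,75,0],"yaw": -0.282,"gripper": 50},{"xyz": [103,75,0],"yaw": -0.282,"gripper": 50}]'

```text
t: 76.0
tool_pos: [0.5637, 0.3452, 0.1633]
eef_rot: [[-0.989, -0.148, 0.001], [-0.148, 0.989, -0.0], [-0.001, -0.0, -1.0]]
wrist_force: [0.3, -0.6, -1.0]
grip_width: 0.523
gripper_force: 0.0
```

```bash
python3 - <<'E'
from h import *
s=snapshot("side")
print([(b["px"],b["xy"],b["L"],b["ang"]) for b in blobs(s,"orange",z=.038) if b["px"][1]<300 and .05<b["L"][0]<.13])
o=get_obs(); print(o["tool_pos"],to_tool([.563,.3513,-.004]),yaw(98.9))
E
```

```text
[((372, 244), [0.6444000005722046, 0.03310000151395798], [0.097, 0.038], -8.6), ((320, 187), [0.5622000098228455, 0.3409000039100647], [0.099, 0.04], 8.9), ((203, 98), [0.2303999960422516, 1.031599998474121], [0.103, 0.018], 88.2), ((154, 92), [0.03449999913573265, 1.1297999620437622], [0.077, 0.063], 77.7)]
[0.56414687 0.34474873 0.16313415] [  0.4   6.7 167.1] -0.007
```

Call:
arm_command --moves '[{"xyz": [0,6,40],"yaw": 0,"gripper": 50},{"xyz": [0,6,95],"yaw": 0,"gripper": 50},{"xyz": [0,6,140],"yaw": 0,"gripper": 50},{"xyz": [0,6,162],"yaw": 0,"gripper": 50},{"xyz": [0,6,168],"yaw": 0,"gripper": 50}]'

```text
t: 76.68
tool_pos: [0.5626, 0.3504, -0.0067]
eef_rot: [[-0.989, -0.147, -0.002], [-0.147, 0.989, -0.001], [0.002, -0.001, -1.0]]
wrist_force: [-0.2, -0.7, 0.8]
grip_width: 0.524
gripper_force: 0.0
```

Call:
arm_command --moves '[{"xyz": [0,0,0],"yaw": 0,"gripper": 40},{"xyz": [0,0,0],"yaw": 0,"gripper": 20},{"xyz": [0,0,0],"yaw": 0,"gripper": 5},{"xyz": [0,0,0],"yaw": 0,"gripper": 5},{"xyz": [0,0,0],"yaw": 0,"gripper": 5}]' --force 45

```text
t: 77.3
tool_pos: [0.563, 0.3514, -0.0046]
eef_rot: [[-0.989, -0.149, 0.001], [-0.149, 0.989, -0.0], [-0.001, -0.0, -1.0]]
wrist_force: [-0.2, -1.2, 4.0]
grip_width: 0.147
gripper_force: 45.0
```

Call:
arm_command --moves '[{"xyz": [0,0,0],"yaw": 0,"gripper": 5},{"xyz": [0,0,0],"yaw": 0,"gripper": 5},{"xyz": [0,0,-10],"yaw": 0,"gripper": 5},{"xyz": [0,0,-40],"yaw": 0,"gripper": 5},{"xyz": [0,0,-85],"yaw": 0,"gripper": 5}]'

```text
t: 77.92
tool_pos: [0.5603, 0.3506, 0.0775]
eef_rot: [[-0.989, -0.149, -0.005], [-0.149, 0.989, -0.002], [0.005, -0.001, -1.0]]
wrist_force: [0.9, 0.3, -1.2]
grip_width: 0.147
gripper_force: 45.0
```

Call:
arm_command --moves '[{"xyz": [0,0,-40],"yaw": 0,"gripper": 5},{"xyz": [0,0,-65],"yaw": 0,"gripper": 5},{"xyz": [0,0,-70],"yaw": 0,"gripper": 5},{"xyz": [0,0,-70],"yaw": 0,"gripper": 5},{"xyz": [0,0,-70],"yaw": 0,"gripper": 5}]'

```text
t: 78.55
tool_pos: [0.5613, 0.3509, 0.147]
eef_rot: [[-0.989, -0.149, -0.003], [-0.149, 0.989, -0.002], [0.003, -0.001, -1.0]]
wrist_force: [-0.4, -0.6, -1.1]
grip_width: 0.147
gripper_force: 45.0
```

```bash
python3 - <<'E'
from h import *
o=get_obs(); print(o["tool_pos"],o["grip_width"],o["gripper_force"],np.round(o["wrist_force"],2),np.round(o["ft_torque"],2))
print(to_tool([.6278,.0498,.09]),yaw(82.4))
E
```

```text
[0.56134375 0.3508522  0.14704766] 0.14695349449620254 44.997881054878235 [-0.36 -0.62 -1.06] [ 0.07  0.02 -0.03]
[ -21.2 -307.5   57.3] 0.282
```

Call:
arm_command --moves '[{"xyz": [-3,-40,0],"yaw": 0,"gripper": 5},{"xyz": [-7,-98,0],"yaw": 0.07,"gripper": 5},{"xyz": [-11,-156,0],"yaw": 0.15,"gripper": 5},{"xyz": [-15,-214,0],"yaw": 0.22,"gripper": 5},{"xyz": [-19,-272,0],"yaw": 0.282,"gripper": 5}]'

```text
t: 79.18
tool_pos: [0.6211, 0.0834, 0.1477]
eef_rot: [[-0.991, 0.134, -0.002], [0.134, 0.991, -0.0], [0.002, -0.0, -1.0]]
wrist_force: [0.6, 0.4, -1.4]
grip_width: 0.143
gripper_force: 45.0
```

```bash
python3 - <<'E'
from h import *
for _ in range(4): snapshot("top")
o=get_obs(); print(o["tool_pos"],to_tool([.6278,.0498,.09]),yaw(82.4))
E
```

```text
[0.62104137 0.08427844 0.14785566] [-11.5 -33.3  57.8] -0.002
```

Call:
arm_command --moves '[{"xyz": [-6,-18,0],"yaw": 0,"gripper": 5},{"xyz": [-11,-33,10],"yaw": 0,"gripper": 5},{"xyz": [-11,-33,28],"yaw": 0,"gripper": 5},{"xyz": [-11,-33,42],"yaw": 0,"gripper": 5},{"xyz": [-11,-33,42],"yaw": 0,"gripper": 5}]'

```text
t: 80.0
tool_pos: [0.6264, 0.0515, 0.1045]
eef_rot: [[-0.991, 0.132, -0.005], [0.132, 0.991, 0.0], [0.005, -0.0, -1.0]]
wrist_force: [1.2, -0.4, -1.6]
grip_width: 0.143
gripper_force: 45.0
```

```bash
python3 - <<'E'
from h import *
for _ in range(4): snapshot("top")
o=get_obs(); print(o["tool_pos"],to_tool([.6278,.0498,.0735]),yaw(82.4))
E
```

```text
[0.62875493 0.05135126 0.10822574] [ 0.8 -1.7 34.7] 0.0
```

Call:
arm_command --moves '[{"xyz": [1,-1.5,8],"yaw": 0,"gripper": 5},{"xyz": [1,-1.5,16],"yaw": 0,"gripper": 5},{"xyz": [1,-1.5,23],"yaw": 0,"gripper": 5},{"xyz": [1,-1.5,27],"yaw": 0,"gripper": 5},{"xyz": [1,-1.5,29],"yaw": 0,"gripper": 5}]'

```text
t: 80.82
tool_pos: [0.6269, 0.0497, 0.078]
eef_rot: [[-0.991, 0.132, -0.001], [0.132, 0.991, -0.0], [0.001, -0.0, -1.0]]
wrist_force: [-0.8, 0.2, -2.5]
grip_width: 0.144
gripper_force: 45.0
```

Call:
arm_command --moves '[{"xyz": [0,0,1],"yaw": 0,"gripper": 5},{"xyz": [0,0,2],"yaw": 0,"gripper": 5},{"xyz": [0,0,3],"yaw": 0,"gripper": 5},{"xyz": [0,0,3],"yaw": 0,"gripper": 5},{"xyz": [0,0,3],"yaw": 0,"gripper": 5}]'

```text
t: 81.45
tool_pos: [0.6271, 0.0497, 0.0755]
eef_rot: [[-0.991, 0.132, 0.0], [0.132, 0.991, -0.0], [-0.0, 0.0, -1.0]]
wrist_force: [0.4, -0.2, -2.1]
grip_width: 0.145
gripper_force: 45.0
```

No contact while below the stop tops, so the bar is in its slot. Seat and release it, then retreat clear.

Call:
arm_command --moves '[{"xyz": [0,0,1],"yaw": 0,"gripper": 5},{"xyz": [0,0,2],"yaw": 0,"gripper": 5},{"xyz": [0,0,3],"yaw": 0,"gripper": 5},{"xyz": [0,0,3],"yaw": 0,"gripper": 20},{"xyz": [0,0,3],"yaw": 0,"gripper": 40}]'

```text
t: 82.08
tool_pos: [0.6275, 0.0497, 0.073]
eef_rot: [[-0.991, 0.132, 0.001], [0.132, 0.991, -0.0], [-0.001, 0.0, -1.0]]
wrist_force: [-0.5, 0.3, 0.2]
grip_width: 0.265
gripper_force: 0.0
```

Call:
arm_command --moves '[{"xyz": [0,0,0],"yaw": 0,"gripper": 40},{"xyz": [0,0,0],"yaw": 0,"gripper": 40},{"xyz": [0,0,-15],"yaw": 0,"gripper": 40},{"xyz": [0,0,-50],"yaw": 0,"gripper": 40},{"xyz": [0,0,-100],"yaw": 0,"gripper": 40}]'

```text
t: 82.7
tool_pos: [0.6261, 0.0497, 0.1729]
eef_rot: [[-0.991, 0.132, -0.003], [0.132, 0.991, -0.0], [0.003, -0.0, -1.0]]
wrist_force: [0.5, -0.3, -0.1]
grip_width: 0.423
gripper_force: 0.0
```

Call:
arm_command --moves '[{"xyz": [0,50,-20],"yaw": 0,"gripper": 40},{"xyz": [0,110,-40],"yaw": 0,"gripper": 40},{"xyz": [0,170,-40],"yaw": 0,"gripper": 40},{"xyz": [0,220,-40],"yaw": 0,"gripper": 40},{"xyz": [0,250,-40],"yaw": 0,"gripper": 40}]'

```text
t: 83.32
tool_pos: [0.6601, 0.3002, 0.2138]
eef_rot: [[-0.991, 0.13, 0.001], [0.13, 0.991, 0.001], [-0.001, 0.001, -1.0]]
wrist_force: [0.4, -0.1, -0.3]
grip_width: 0.42
gripper_force: 0.0
```

```bash
python3 - <<'E'
from h import *
s=snapshot("side");t=snapshot("top")
print("t",[(b["px"],b["xy"],b["L"],b["ang"]) for b in blobs(t,"orange",z=.114) if b["px"][1]<300 and .05<b["L"][0]<.13])
print("s",[(b["px"],b["xy"],b["L"],b["ang"]) for b in blobs(s,"orange",z=.114) if b["px"][1]<300 and .05<b["L"][0]<.13])
for n,q in(("t",t),("s",s)): print(n,[(b["px"],b["xy"]) for b in blobs(q,"red",z=.086)],[(b["px"],b["xy"]) for b in blobs(q,"yellow",z=.094)],[(b["px"]) for b in blobs(q,"green",amin=10)])
# bar strip ends in the top view (white strip, z .086)
h=cv2.cvtColor(t["img"],cv2.COLOR_BGR2HSV); w=cv2.inRange(h,(0,0,150),(180,70,255)); k=np.zeros_like(w); k[130:250,295:395]=255
for q in cv2.findContours(w&k,0,1)[0]:
    if cv2.contourArea(q)>60:
        c=np.array([pt(t,u,v,.086)[:2] for u,v in q[:,0]],np.float32); r=cv2.minAreaRect(c); print("strip",np.round(r[0],4),np.round(r[1],3),round(r[2],1))
E
```

```text
t [((357, 189), [0.616599977016449, -0.02810000069439411], [0.087, 0.013], -8.1), ((323, 185), [0.6273000240325928, 0.05079999938607216], [0.089, 0.013], -8.2)]
s [((371, 244), [0.613099992275238, -0.04050000011920929], [0.089, 0.037], -13.3), ((366, 225), [0.6240000128746033, 0.039500001817941666], [0.089, 0.038], -9.3)]
t [((535, 335), [0.2786000072956085, -0.42489999532699585]), ((445, 200), [0.5963000059127808, -0.23770000040531158]), ((408, 147), [0.7300000190734863, -0.15649999678134918])] [((174, 340), [0.2709999978542328, 0.3885999917984009]), ((485, 284), [0.39410001039505005, -0.319599986076355]), ((517, 219), [0.5476999878883362, -0.4059999883174896])] [(333, 205), (367, 194), (336, 189), (19, 201), (626, 173)]
s [((288, 418), [0.27300000190734863, -0.4916999936103821]), ((389, 304), [0.5971999764442444, -0.23810000717639923]), ((428, 282), [0.7267000079154968, -0.19329999387264252])] [((327, 368), [0.3856000006198883, -0.39489999413490295]), ((393, 360), [0.5473999977111816, -0.4124000072479248]), ((233, 192), [0.26260000467300415, 0.310699999332428])] [(531, 472), (358, 260), (381, 258), (363, 238), (301, 114)]
strip [0.5638 0.0486] [0.065 0.032] 24.1
strip [ 0.6697 -0.0353] [0.04 0.12] 81.8
strip [0.7084 0.0403] [0.04  0.063] 82.2
```

Every check passes: both ribs are within 2 mm of their slots, no green lies outside the basket, the jar is on the coaster, the tray is flat, and the bystanders have not moved. Handing in.

```bash
python3 -c "
from cell import *
print(sign_off())"
```

```text
the job is handed in; nothing more can be done
None
```

I handed the job in at about 83 s of the 210 s allowed; `sign_off()` gave no verdict. The last pictures show the jar on the coaster, no blocks left outside the basket, the empty tray flat on the bench, both bars within about 2 mm of their slots, and the tape, pot and screwdriver unmoved. One of the tray blocks could not be seen separately in the pile.

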